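# Free the jammed reagent rack and load it from the ported chamber

## Robot

A 6-joint arm with a two-finger parallel gripper is mounted at the origin on the work surface. World frame = base frame: x ahead of the robot, y to its left, z up, the work surface at z = 0. Lengths are in mm, angles in degrees, forces in N, time in s.
With the tool pointing down it reaches from about 300 to 850 mm from the base axis. Payload 4.2 kg.
Tool frame: the origin (TCP) lies midway between the tips of the shut fingers; the grasp point (between the pads) lies 19 mm behind it (bot.grasp_offset is the distance from the TCP to the grasp point, in mm); z points along the fingers, y is the line along which they close (so a half turn about z gives the same grasp; the last joint's range is limited). The gripper opens to 91 mm and grips with 3 to 60 N. Pads are 32 mm wide; open, the fingers measure 118 mm over their backs; the gripper's body (76 mm by 178 mm) begins 60 mm behind the grasp point.
Start: joints at [67.838, 18.312, 89.639, -0, 72.044, -1.146], TCP at [206.216, 536.769, 189.076] pointing down, gripper open.
Joint ranges: [-177.97, 177.97], [-48.28, 115.42], [12.27, 149.76], [-77.06, 257.06], [2.81, 150.46], [-146.56, 146.56]. Speed limits (degrees/s): [147.25, 147.25, 180, 180, 180, 180].

## Interface

Orientations are given as [roll, pitch, yaw] about the fixed x, y, z axes, in that order (R = Rz(yaw) Ry(pitch) Rx(roll)).
In Python, from plant import sensors, viewer, bot gives the robot as it stands.
- The arm moves only by the tool send_rows, never from a script. Its argument "targets" is a list of rows, each a list of 5 numbers: the finger opening in mm, from 0 to 91.2, then the shift along the tool's x, y, z in mm, then the turn about the tool's z in rad. A call has 1 to 12 rows; each row is the pose to reach, as a shift and turn from the pose commanded when the call began, along the tool's axes at that moment; what a row does not reach only later rows make up. A row lasts 1/12 s, in which the tool goes at most 41.7 mm and 7.16 degrees, less where a joint would pass 70% of its speed; a pose out of reach is approached as far as the arm can. A call with a gripper value outside its range is refused whole. The fingers move at their own pace and stop on an object; the grip force is fixed at half the most. Time passes only in rows, so rows that repeat a pose let the fingers close. It gives the time, the measured TCP pose, the force, the opening and the grip force at its end, in the units of the state.
- sensors.get_obs(): the state, without advancing time (a new reading comes with each control period).
- viewer.capture(name): name is "scene" or "top" or "wrist"; returns the picture (420x560x3 uint8, red, green, blue); there is no depth.
- viewer.camera_info(name): a dict with "camera_matrix" (3x3 intrinsics, pixels), "rvec" (rotation vector, rad) and "tvec" (3), from world to camera coordinates, as OpenCV has them. Camera axes: x right, y down, z forward; pixel columns grow to the right and rows downward; lengths in mm; the calibration is good to about 2 mm. A picture is of the moment at which its call begins: read the wrist's pose just before it. camera_info takes no time and is no camera call; for the wrist camera it gives the pose at the moment of the call.
- bot.job_done(): hands the job in; it is judged then, once.
Trained networks look in the newest picture that a camera, given by its name, has taken for a name from the list of things; names that differ only in an ending like _2 or _b are one class to them, and where a whole thing is asked for, a point or a joint stands for the part that bears it (a point fixed in the world has none). Each returns a list of dicts, best first, with "p" (0 to 1); they miss things now and then, are a little off and sometimes report something else, mostly with a low value. They report only what shows in the picture. A call takes as long as a camera call. They do not tell look-alikes from the thing itself.
- viewer.look_for(name, camera): "rect" ([left, top, width, height] in pixels, round what is visible of it).
The state is a dict: "time": time; "joint_pos": joint angles; "joint_vel": joint speeds; "tau": joint torques, N m; "position": TCP position; "tcp_rot": TCP orientation; "wrist_force": force on the tool from outside, world axes, zero at the start; "wrist_torque": the same for the moment, N m; "opening": finger opening in mm; "finger_force": force on a finger pad.
Only numpy, scipy, OpenCV 4.12 (cv2) and the standard library are available. Lean on these libraries where they do the work, as an engineer would, in place of code of your own. Each camera call takes 0.05 s, during which the arm holds its last target. There are 200 camera calls.

## Task

Make the reagent rack ready for the next run: first use the green tapping block to knock every jammed orange blank along its lane and out from under its blue bridge (never touch a blank with the hand while it is still jammed), then lift the loosened blanks out and set them side by side in the blue tray. Once all the blanks are in the tray, reach through the round ports of the chamber, lift every reagent bottle off its pedestal and stand it on the floor of a rack lane, clear of the bridges, keeping it upright all the way. Leave the tapping block lying on its black mat and do not disturb the jar, the marker or the pipette; blanks and bottles vary in number.

Things in the scene. Friction and masses are not known exactly. Their poses are not given: they have to be found in the camera images.
- rack: white low reagent rack, 189 x 190 x 20 mm, fixed; origin under its centre, z up. Two straight lanes run along its own y (centres at own x = -47.5 and +47.5 mm), each 70 mm wide between walls; lane floor 6 mm and walls 20 mm above the table; closed at the -y end, open at the +y end. From own y = -87 to +60 mm nothing is above the lanes; a blue bridge spans each near the +y end
- bridge0 (a point): middle of the blue retainer bridge over lane 0, at its underside, 70 mm above the table (top 77 mm); axes as the rack's. It covers own y = 60 to 90 mm of the rack. Below it stand a fixed cheek and a sprung steel cheek, 50 mm apart across the lane, that pinch a blank with about 7 N; the sprung one closes 2 mm when the blank has gone
- bridge1 (a point): middle of the blue retainer bridge over lane 1, at its underside, 70 mm above the table (top 77 mm); axes as the rack's. It covers own y = 60 to 90 mm of the rack. Below it stand a fixed cheek and a sprung steel cheek, 50 mm apart across the lane, that pinch a blank with about 7 N; the sprung one closes 2 mm when the blank has gone
- lane0 (a point): point on the floor of the rack's lane on its own -x side, at own y = 0; axes as the rack's
- lane1 (a point): point on the floor of the rack's lane on its own +x side, at own y = 0; axes as the rack's
- blank0_center (a point): orange dummy cartridge (blank) in lane 0, 50 (x) x 70 (y) x 60 mm, 0.12 kg; point at its centre, axes as the rack's at the start. Jammed, its centre is at the rack's own y = +60 mm and its outer end is reached through the lane's open +y end; pushed toward -y (5 to 20 N) to own y below 20 mm it is clear of the bridge and can be lifted out. It may be absent
- blank1_center (a point): orange dummy cartridge (blank) in lane 1, 50 (x) x 70 (y) x 60 mm, 0.12 kg; point at its centre, axes as the rack's at the start. Jammed, its centre is at the rack's own y = +60 mm and its outer end is reached through the lane's open +y end; pushed toward -y (5 to 20 N) to own y below 20 mm it is clear of the bridge and can be lifted out. It may be absent
- block_center (a point): green tapping block with two black bands, 150 (its x) x 34 x 34 mm, 0.2 kg, lies on the mat; point at its centre. Its end goes between the cheeks and under the bridge
- mat: black rubber mat 180 (its x) x 90 mm, 3 mm thick, fixed; origin under its centre
- tray: blue open tray for the blanks, 110 (x) x 180 (y) x 35 mm high, fixed, walls 4 mm, floor 4 mm thick; origin under its centre
- chamber: closed reagent chamber 300 (x) x 320 (y) x 165 mm high, fixed, clear side walls, white top wall 8 mm thick with three round ports (blue rims); origin under its centre
- port0 (a point): centre of round port 0, 144 mm in diameter, level with the upper face of the chamber's top wall (165 mm above the table); a steel pedestal 64 mm across and 50 mm high stands straight below
- port1 (a point): centre of round port 1, 144 mm in diameter, level with the upper face of the chamber's top wall (165 mm above the table); a steel pedestal 64 mm across and 50 mm high stands straight below
- port2 (a point): centre of round port 2, 144 mm in diameter, level with the upper face of the chamber's top wall (165 mm above the table); a steel pedestal 64 mm across and 50 mm high stands straight below
- bottle0_center (a point): white round reagent bottle with red cap, 48 mm in diameter (cap 46 mm, the upper 26 mm), 100 mm high, 0.18 kg, point at its centre, z toward the cap; stands on a pedestal below one of the ports, its top 15 mm below the upper face of the chamber. It may be absent
- bottle1_center (a point): white round reagent bottle with green cap, 48 mm in diameter (cap 46 mm, the upper 26 mm), 100 mm high, 0.18 kg, point at its centre, z toward the cap; stands on a pedestal below one of the ports, its top 15 mm below the upper face of the chamber. It may be absent
- bottle2_center (a point): white round reagent bottle with yellow cap, 48 mm in diameter (cap 46 mm, the upper 26 mm), 100 mm high, 0.18 kg, point at its centre, z toward the cap; stands on a pedestal below one of the ports, its top 15 mm below the upper face of the chamber. It may be absent
- jar: bystander, loose: closed specimen jar 56 mm across, 75 mm high; leave it alone
- marker: bystander, loose: blue marker pen 136 mm long; leave it alone
- pipette: bystander, loose: white pipette with a red button, 250 mm long; leave it alone
There are look-alikes about, which are no part of the job. Leave any purple look-alike of the part that bears bottle0_center alone.

How it is judged:
By the outcome, as a careful person would: the job done as asked, in the order asked, and still so for the second after the job is handed in, with the robot touching nothing.
Of blank0, blank1 only 1 to 2 are there at a start; the rules pass over those that are not, and their reading is None.
Of bottle0, bottle1, bottle2 only 2 to 3 are there at a start; the rules pass over those that are not, and their reading is None.
At some moment in a run one of block may be knocked a few centimetres aside while the robot is not near it.
It also fails if it takes over 210 s, if anything falls off the work surface, if the arm or the gripper's body presses on something with over 40 N, if the wrist force passes 120 N, or if a joint passes its speed limit or range.

## Working session

There is one attempt and no reset: what is moved stays moved. The work goes in short steps, Python scripts to look and compute and a tool call to move; the robot and the scene stay as the last step left them, time stands still between calls to the robot, and variables do not carry over. Pictures are saved under pics/ and viewed, at most 14 in all, crops included, and the job is handed in when it is done.

Besides the shell and the picture viewer there is one more tool, called after "Call:" as name(argument=value, ...) on one line, values as JSON. send_rows: Moves the arm, as the interface text tells. Its arguments: {"type":"object","properties":{"targets":{"type":"array","items":{"type":"array","items":{"type":"number"}}}},"required":["targets"]}

```bash
ls; mkdir -p pics; cat > h.py <<'E'
import numpy as np, cv2
from plant import sensors, viewer, bot
def cap(n,f=None):
    im=viewer.capture(n)
    if f: cv2.imwrite('pics/'+f,cv2.cvtColor(im,cv2.COLOR_RGB2BGR))
    return im
def cam(n):
    c=viewer.camera_info(n);return np.array(c['camera_matrix'],float),np.array(c['rvec'],float),np.array(c['tvec'],float).ravel()
def proj(n,P):
    K,r,t=cam(n);return cv2.projectPoints(np.array(P,float).reshape(-1,1,3),r,t,K,None)[0].reshape(-1,2)
def unproj(n,uv,z):
    K,r,t=cam(n);R=cv2.Rodrigues(r)[0];C=-R.T@t
    d=(R.T@np.linalg.inv(K)@np.c_[np.atleast_2d(uv).astype(float),np.ones(len(np.atleast_2d(uv)))].T).T
    return C+d*((z-C[2])/d[:,2])[:,None]
E
python3 - <<'E'
from h import *
o=sensors.get_obs();print({k:np.round(o[k],2) for k in ('time','position','tcp_rot','wrist_force','opening')})
for c in('top','scene'):
    cap(c,c+'0.png')
    K,r,t=cam(c);print(c,np.round(K,1).tolist(),np.round(-cv2.Rodrigues(r)[0].T@t,0))
    for n in ['rack','blank0_center','blank1_center','block_center','mat','tray','chamber','port0','bottle0_center','bottle1_center','bottle2_center','jar','marker','pipette']:
        print(n,[(np.round(d['rect']).astype(int).tolist(),round(d['p'],2)) for d in viewer.look_for(n,c)][:4])
E
```

```text
pics
{'time': np.float64(0.0), 'position': array([206.  , 536.25, 188.23]), 'tcp_rot': array([-179.9 ,   -0.  ,  158.98]), 'wrist_force': array([0.01, 1.16, 0.31]), 'opening': np.float64(91.49)}
top [[529.9, 0.0, 280.3], [0.0, 529.9, 208.8], [0.0, 0.0, 1.0]] [ 399.   69. 1466.]
rack [([370, 221, 96, 97], 0.9), ([395, 226, 30, 27], 0.68)]
blank0_center [([375, 256, 38, 30], 0.93)]
blank1_center [([397, 225, 29, 29], 0.83)]
block_center [([329, 211, 16, 61], 0.92)]
mat [([372, 221, 94, 98], 0.65), ([317, 211, 34, 66], 0.6)]
tray [([280, 142, 68, 46], 0.97), ([372, 217, 97, 102], 0.27)]
chamber [([110, 155, 161, 156], 0.88)]
port0 [([111, 158, 159, 151], 0.6), ([371, 218, 95, 100], 0.19)]
bottle0_center [([169, 198, 26, 24], 0.89), ([316, 211, 38, 64], 0.63), ([111, 155, 160, 156], 0.62), ([81, 222, 27, 21], 0.57)]
bottle1_center [([219, 236, 22, 20], 0.79), ([372, 220, 94, 98], 0.36)]
bottle2_center [([159, 254, 24, 19], 0.85)]
jar [([379, 141, 30, 26], 0.98), ([318, 210, 33, 67], 0.72)]
marker [([290, 281, 37, 17], 0.63)]
pipette [([417, 170, 74, 55], 0.6)]
scene [[462.5, 0.0, 275.5], [0.0, 462.5, 202.8], [0.0, 0.0, 1.0]] [1210. -450. 1074.]
rack [([246, 105, 144, 136], 0.69), ([87, 226, 80, 79], 0.57)]
blank0_center [([140, 235, 30, 28], 0.81)]
blank1_center [([134, 264, 33, 29], 0.79)]
block_center [([195, 224, 37, 43], 0.85)]
mat [([184, 218, 63, 54], 0.97)]
tray [([239, 250, 78, 66], 0.74), ([246, 104, 143, 141], 0.64)]
chamber [([249, 103, 142, 141], 0.72), ([87, 227, 81, 80], 0.42)]
port0 [([247, 107, 144, 137], 0.89)]
bottle0_center [([331, 156, 16, 23], 0.63), ([375, 127, 11, 9], 0.62)]
bottle1_center [([277, 160, 20, 14], 0.56)]
bottle2_center [([305, 127, 16, 33], 0.5)]
jar [([202, 316, 28, 37], 0.95), ([280, 157, 15, 18], 0.55)]
marker [([192, 201, 33, 12], 0.66), ([135, 263, 31, 28], 0.49)]
pipette [([77, 336, 107, 16], 0.58)]
```

View pics/top0.png

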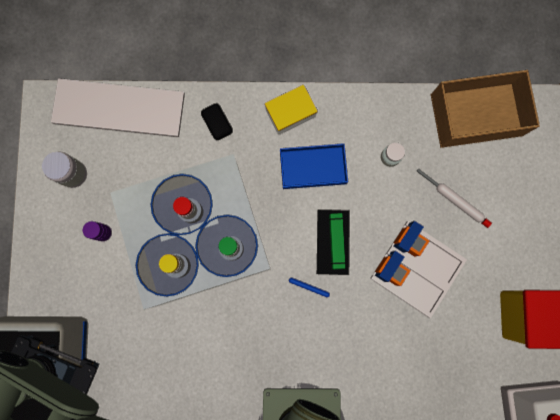

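View pics/scene0.png

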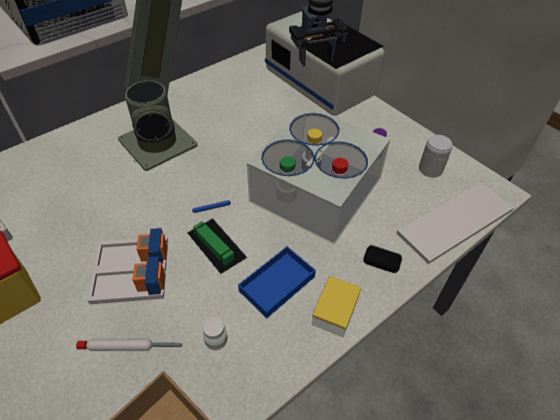

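```bash
python3 - <<'E'
from h import *
im=cap('top');hsv=cv2.cvtColor(im,cv2.COLOR_RGB2HSV)
def seg(name,lo,hi,roi,z,k=1):
    m=cv2.inRange(hsv,lo,hi);M=np.zeros_like(m);x,y,w,h=roi;M[y:y+h,x:x+w]=m[y:y+h,x:x+w]
    cs=sorted(cv2.findContours(M,0,1)[0],key=cv2.contourArea)[::-1][:k]
    for c in cs:
        r=cv2.minAreaRect(c);b=unproj('top',cv2.boxPoints(r),z)[:,:2]
        e=[np.linalg.norm(b[1]-b[0]),np.linalg.norm(b[2]-b[1])];i=int(e[1]>e[0]);d=b[i+1]-b[i]
        print(name,np.round(r[0],1),'xy',np.round(b.mean(0)),'size',np.round(e),'longdir',round(float(np.degrees(np.arctan2(d[1],d[0]))%180),1))
seg('tray',(105,120,40),(125,255,255),(275,135,80,60),35)
seg('block',(45,100,30),(80,255,255),(315,205,40,75),37)
seg('mat',(0,0,0),(180,255,35),(312,205,42,75),3)
seg('bridge',(105,120,20),(125,255,255),(370,215,60,75),77,2)
seg('blank',(3,120,60),(20,255,255),(370,215,60,80),66,4)
seg('rack',(0,0,185),(180,40,255),(365,215,105,105),6,2)
seg('red',(170,120,60),(180,255,255),(165,190,40,40),150);seg('red0',(0,150,60),(8,255,255),(165,190,40,40),150)
seg('green',(45,100,30),(80,255,255),(210,225,40,40),150)
seg('yel',(20,120,60),(35,255,255),(150,245,40,40),150)
K,r,t=cam('wrist');R=cv2.Rodrigues(r)[0];print('wrist cam C',-R.T@t,'axis',R[2],'K',K[0,0]);print(proj('top',[[206,536,0]]))
E
```

```text
tray [313.5 165.8] xy [700. -31.] size [180. 113.] longdir 95.0
block [336.9 240.9] xy [494. -94.] size [ 38. 152.] longdir 2.7
mat [332.5 241.5] xy [494. -86.] size [ 86. 174.] longdir 179.4
bridge [409.  236.3] xy [ 504. -279.] size [85. 35.] longdir 145.5
bridge [390.1 266.1] xy [ 426. -228.] size [81. 36.] longdir 143.7
blank [418.5 246. ] xy [ 479. -307.] size [58. 32.] longdir 146.3
blank [399.8 275.4] xy [ 402. -256.] size [55. 31.] longdir 146.3
blank [382.5 263.7] xy [ 432. -211.] size [56. 14.] longdir 146.7
blank [401.4 234.4] xy [ 510. -262.] size [58. 13.] longdir 145.6
rack [419.9 269.1] xy [ 420. -325.] size [189. 190.] longdir 56.0
rack [392.2 248.3] xy [ 476. -250.] size [14.  7.] longdir 104.3
red [179.5 197. ] xy [593. 313.] size [0. 3.] longdir 90.4
red0 [182.1 205.8] xy [571. 306.] size [41. 45.] longdir 63.8
green [227.  245.5] xy [473. 192.] size [45. 42.] longdir 90.4
yel [168.5 263. ] xy [429. 335.] size [47. 44.] longdir 90.3
wrist cam C [136.47067153 563.87926543 385.88302915] axis [ 0.24757334 -0.09479242 -0.96422085] K 372.246732468646
[[102.39548204 346.94040981]]
```

Call:
send_rows(targets=[[91, 0, 0, -40, 0], [91, 0, 0, -80, 0], [91, -513, -571, -80, 2.73], [91, -513, -571, -80, 2.73], [91, -513, -571, -80, 2.73], [91, -513, -571, -80, 2.73], [91, -513, -571, -80, 2.73], [91, -513, -571, -80, 2.73], [91, -513, -571, -80, 2.73], [91, -513, -571, -80, 2.73], [91, -513, -571, -80, 2.73], [91, -513, -571, -80, 2.73]])

```text
time: 2.55
position: [355.1, 145.7, 269.4]
tcp_rot: [179.9, -0.0, 87.0]
wrist_force: [1.2, 0.4, -0.4]
opening: 90.9
finger_force: 0.0
```

```bash
cat > go.py <<'E'
import sys;from h import *
def go(x,y,z,yaw):
    o=sensors.get_obs();p=np.array(o['position']);ps=np.radians(o['tcp_rot'][2]);d=np.array([x,y,z])-p
    c,s=np.cos(ps),np.sin(ps);t=(ps-np.radians(yaw)+np.pi)%(2*np.pi)-np.pi
    print('now',np.round(p,1),round(float(np.degrees(ps)),2),'open',round(float(o['opening']),1),'t',round(float(o['time']),1),'-> shift',round(c*d[0]+s*d[1],1),round(s*d[0]-c*d[1],1),round(-d[2],1),'turn',round(t,4))
if __name__=='__main__': go(*map(float,sys.argv[1:5]))
E
python3 go.py 480 -180 270 2.7
```

```text
now [355.1 145.7 269.4] 87.04 open 90.9 t 2.5 -> shift -318.8 141.5 -0.6 turn 1.4721
```

Call:
send_rows(targets=[[91, -319, 142, 0, 1.472], [91, -319, 142, 0, 1.472], [91, -319, 142, 0, 1.472], [91, -319, 142, 0, 1.472], [91, -319, 142, 0, 1.472], [91, -319, 142, 0, 1.472], [91, -319, 142, 0, 1.472], [91, -319, 142, 0, 1.472], [91, -319, 142, 0, 1.472], [91, -319, 142, 0, 1.472], [91, -319, 142, 0, 1.472], [91, -319, 142, 0, 1.472]])

```text
time: 3.55
position: [482.2, -178.3, 268.7]
tcp_rot: [-180.0, 0.0, 2.6]
wrist_force: [-0.4, 0.1, 0.3]
opening: 91.1
finger_force: 0.0
```

```bash
python3 go.py 480 -180 270 2.7; python3 - <<'E'
from h import *
cap('wrist','w1.png')
for n in ['rack','blank0_center','blank1_center','block_center','mat']:
    print(n,[(np.round(d['rect']).astype(int).tolist(),round(d['p'],2)) for d in viewer.look_for(n,'wrist')][:3])
K,r,t=cam('wrist');np.savez('w1.npz',K=K,r=r,t=t)
R=np.radians(-34);X=np.array([np.cos(R),np.sin(R),0]);Y=np.array([-X[1],X[0],0]);O=np.array([420,-325,0])
print(proj('wrist',[O+a*X+b*Y+[0,0,20] for a in(-94.5,94.5) for b in(-95,95)]))
E
```

```text
now [ 482.2 -178.3  268.7] 2.62 open 91.1 t 3.5 -> shift -2.3 1.6 -1.3 turn -0.0013
rack [([283, 113, 211, 174], 0.6), ([0, 44, 75, 202], 0.33)]
blank0_center [([296, 193, 74, 77], 0.9)]
blank1_center [([339, 131, 88, 74], 0.56), ([111, 229, 86, 42], 0.49)]
block_center [([190, 93, 40, 128], 0.95), ([0, 46, 71, 200], 0.71)]
mat [([168, 76, 83, 149], 0.78)]
[[398.72431134 319.58816102]
 [287.29161439 239.61018766]
 [500.72400768 212.4530446 ]
 [386.18853986 117.62181268]]
```

View pics/w1.png

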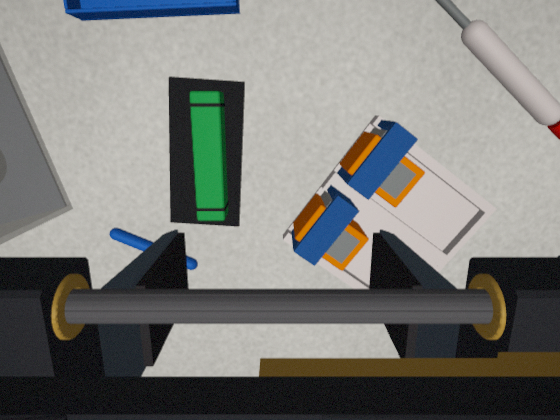

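```bash
python3 - <<'E'
from h import *
im=cv2.imread('pics/w1.png');big=cv2.resize(im[95:290,270:510],None,fx=3,fy=3,interpolation=cv2.INTER_CUBIC)
R=np.radians(-34);X=np.array([np.cos(R),np.sin(R),0]);Y=np.array([-X[1],X[0],0]);O=np.array([420,-321,0]);Z=np.array([0,0,1])
d=np.load('w1.npz')
def poly(P,col):
    q=cv2.projectPoints(np.array([O+a*X+b*Y+c*Z for a,b,c in P]),d['r'],d['t'],d['K'],None)[0].reshape(-1,2)
    cv2.polylines(big,[np.int32((q-[270,95]+.5)*3)],True,col,1,cv2.LINE_AA)
poly([(-94.5,-95,20),(94.5,-95,20),(94.5,95,20),(-94.5,95,20)],(0,0,255))
for c in(-47.5,47.5):
    poly([(c-25,25,66),(c+25,25,66),(c+25,95,66),(c-25,95,66)],(0,255,0))
    poly([(c-39,60,77),(c+39,60,77),(c+39,90,77),(c-39,90,77)],(255,255,0))
cv2.imwrite('pics/w1c.png',big)
b=im;hsv=cv2.cvtColor(im,cv2.COLOR_BGR2HSV);m=cv2.inRange(hsv,(45,100,100),(80,255,255));m[:,:150]=0;m[:,260:]=0
c=max(cv2.findContours(m,0,1)[0],key=cv2.contourArea);r=cv2.minAreaRect(c)
P=unproj('wrist',cv2.boxPoints(r),37)[:,:2];print(P.round(),P.mean(0).round(1))
E
```

```text
[[ 551.  -75.]
 [ 554. -108.]
 [ 438. -115.]
 [ 435.  -80.]] [494.5 -94.5]
```

View pics/w1c.png

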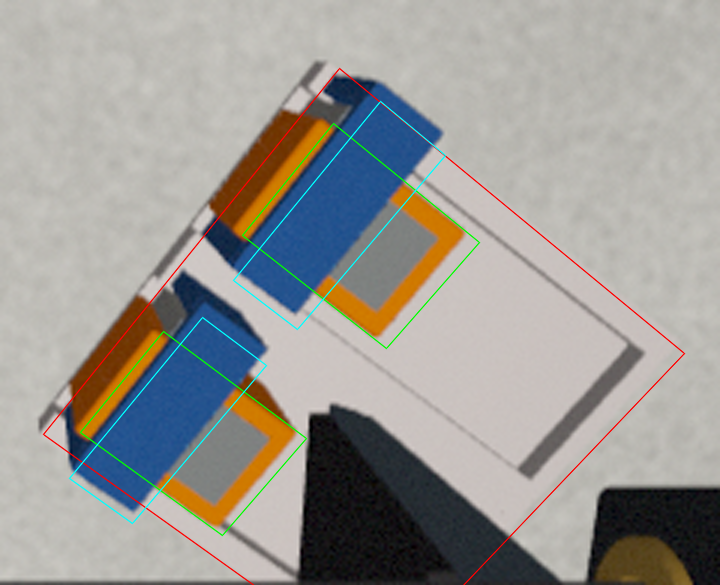

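```bash
python3 go.py 515 -93.5 100 3
```

```text
now [ 482.2 -177.5  269.1] 3.14 open 91.3 t 3.9 -> shift 37.4 -82.1 169.1 turn 0.0024
```

Call:
send_rows(targets=[[91, 37, -82, 0, 0], [91, 37, -82, 0, 0], [91, 37, -82, 60, 0], [91, 37, -82, 120, 0], [91, 37, -82, 169, 0], [91, 37, -82, 169, 0], [91, 37, -82, 169, 0], [91, 37, -82, 169, 0]])

```text
time: 4.52
position: [513.4, -93.3, 98.7]
tcp_rot: [-179.9, 0.3, 3.1]
wrist_force: [-0.0, 0.0, 0.5]
opening: 91.1
finger_force: 0.0
```

```bash
for i in 1 2; do python3 go.py 515 -93.5 6 3; done
```

```text
now [513.4 -93.3  98.7] 3.09 open 91.1 t 4.5 -> shift 1.6 0.3 92.7 turn 0.0016
now [513.4 -93.3  98.7] 3.09 open 91.1 t 4.5 -> shift 1.6 0.3 92.7 turn 0.0016
```

Call:
send_rows(targets=[[91, 1, 0, 35, 0], [91, 1, 0, 70, 0], [91, 1, 0, 91, 0], [91, 1, 0, 91, 0], [91, 1, 0, 91, 0], [20, 1, 0, 91, 0], [20, 1, 0, 91, 0], [20, 1, 0, 91, 0], [20, 1, 0, 91, 0], [20, 1, 0, 91, 0], [20, 1, 0, 91, 0], [20, 1, 0, 91, 0]])

```text
time: 5.52
position: [515.8, -93.7, 9.2]
tcp_rot: [-180.0, -0.0, 3.0]
wrist_force: [-0.2, 0.5, 0.3]
opening: 47.4
finger_force: 0.0
```

Call:
send_rows(targets=[[20, 0, 0, 0, 0], [20, 0, 0, 0, 0], [20, 0, 0, -20, 0], [20, 0, 0, -50, 0], [20, 0, 0, -80, 0], [20, 0, 0, -120, 0], [20, 0, 0, -120, 0], [20, 0, 0, -120, 0]])

```text
time: 6.18
position: [517.2, -94.0, 130.9]
tcp_rot: [179.9, -0.3, 3.0]
wrist_force: [-0.2, -0.4, -2.9]
opening: 33.1
finger_force: 30.0
```

```bash
cat >> h.py <<'E'
RA=np.radians(-34);X=np.array([np.cos(RA),np.sin(RA)]);Y=np.array([-X[1],X[0]]);O=np.array([421,-319.5])
def own(a,b): return O+a*X+b*Y
E
python3 - <<'E'
from go import *
P=own(-47.5,215);print(P);go(*P,120,56)
o=sensors.get_obs();print(o['finger_force'],o['wrist_force'])
im=cap('wrist','w2.png')
E
```

```text
[ 501.84718955 -114.69525899]
now [517.2 -94.  130.9] 3.02 open 33.1 t 6.2 -> shift -16.4 19.9 10.9 turn -0.9246
29.998841285705566 [-0.18218205 -0.43405246 -2.86138687]
```

View pics/w2.png

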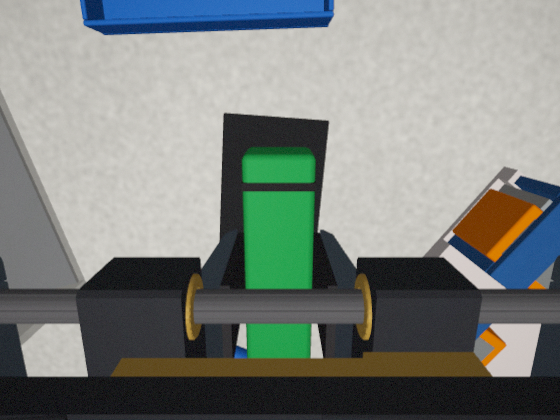

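```bash
python3 - <<'E'
from go import *
print(unproj('wrist',[[247,152],[311,152],[278,148]],158))
P=own(-47.5,215);go(*P,130,56)
E
```

```text
[[ 569.74426459  -76.37946314  158.        ]
 [ 571.26895969 -105.04274763  158.        ]
 [ 572.26071978  -90.16921187  158.        ]]
now [515.5 -93.6 128.9] 3.02 open 33.4 t 6.2 -> shift -14.7 20.3 -1.1 turn -0.9246
```

Call:
send_rows(targets=[[20, -15, 20, 0, -0.925], [20, -15, 20, 0, -0.925], [20, -15, 20, 0, -0.925], [20, -15, 20, 0, -0.925], [20, -15, 20, 0, -0.925], [20, -15, 20, 0, -0.925], [20, -15, 20, 0, -0.925], [20, -15, 20, 0, -0.925], [20, -15, 20, 0, -0.925], [20, -15, 20, 0, -0.925]])

```text
time: 7.07
position: [500.6, -114.1, 127.2]
tcp_rot: [-179.8, 0.1, 55.9]
wrist_force: [0.8, 0.0, -3.0]
opening: 33.4
finger_force: 30.0
```

```bash
python3 - <<'E'
from go import *
P=own(-47.5,215);go(*P,22,56)
cap('wrist','w3.png')
def q(a,b,c): return (*own(a,b),c)
print(proj('wrist',[q(-94.5,95,20),q(94.5,95,20),q(-72.5,95,66),q(-22.5,95,66),q(22.5,95,66),q(72.5,95,66)]).round())
E
```

```text
now [ 500.6 -114.1  127.2] 55.94 open 33.4 t 7.1 -> shift 0.2 1.3 105.2 turn -0.0011
[[229. 324.]
 [433. 325.]
 [249. 357.]
 [311. 357.]
 [367. 357.]
 [429. 357.]]
```

View pics/w3.png

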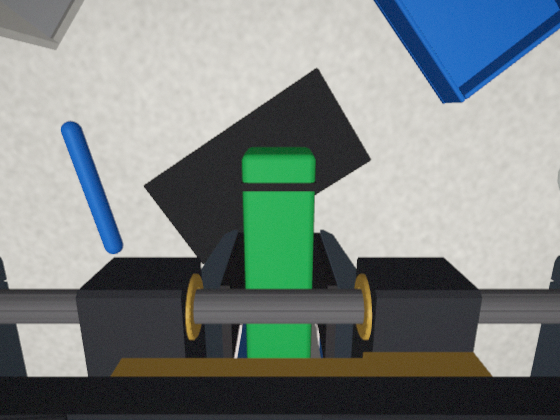

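Call:
send_rows(targets=[[20, 0, 1, 30, 0], [20, 0, 1, 60, 0], [20, 0, 1, 90, 0], [20, 0, 1, 105, 0], [20, 0, 1, 105, 0], [20, 0, 1, 105, 0], [20, -8, 1, 105, 0], [20, -16, 1, 105, 0], [20, -24, 1, 105, 0], [20, -24, 1, 105, 0], [20, -24, 1, 105, 0]])

```text
time: 8.03
position: [489.3, -135.8, 24.8]
tcp_rot: [179.9, -0.0, 56.0]
wrist_force: [-0.3, 0.1, -1.5]
opening: 33.6
finger_force: 30.0
```

```bash
python3 - <<'E'
from go import *
P=own(-47.5,132);go(*P,22,56);print(sensors.get_obs()['wrist_force'])
im=cap('top');c=cv2.resize(im[200:330,310:480],None,fx=4.4,fy=4.4,interpolation=cv2.INTER_CUBIC);cv2.imwrite('pics/t1.png',c[:,:,::-1])
E
```

```text
now [ 489.3 -135.8   24.8] 55.95 open 33.6 t 8.0 -> shift -58.5 -1.3 2.8 turn -0.0008
[-0.27875642  0.07374862 -1.48662816]
```

View pics/t1.png

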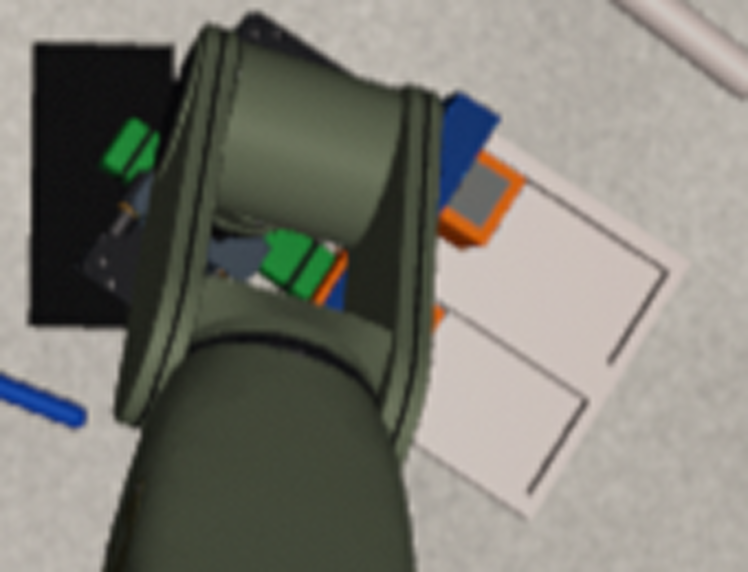

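Call:
send_rows(targets=[[20, -6, -1, 2, 0], [20, -12, -1, 2, 0], [20, -18, -1, 2, 0], [20, -24, -1, 2, 0], [20, -30, -1, 2, 0], [20, -36, -1, 2, 0], [20, -42, -1, 2, 0], [20, -48, -1, 2, 0], [20, -54, -1, 2, 0], [20, -60, -1, 2, 0], [20, -60, -1, 2, 0], [20, -60, -1, 2, 0]])

```text
time: 9.08
position: [454.2, -184.5, 21.8]
tcp_rot: [-179.9, 0.0, 56.0]
wrist_force: [-0.4, -0.8, -1.9]
opening: 33.0
finger_force: 30.0
```

```bash
python3 - <<'E'
from go import *
P=own(-47.5,132);go(*P,22,56);print(sensors.get_obs()['wrist_force'])
cap('top');print(viewer.look_for('blank0_center','top'))
cap('scene')
print(viewer.look_for('blank0_center','scene'))
for y in(60,10):print(proj('scene',[(*own(-47.5,y),66)]),proj('top',[(*own(-47.5,y),66)]))
E
```

```text
now [ 454.2 -184.5   21.8] 55.98 open 33.0 t 9.1 -> shift 1.5 0.4 -0.2 turn -0.0004
[-0.43869611 -0.80770542 -1.90652941]
[{'rect': [399.5, 270.5, 12.4, 18.9], 'p': 0.66}]
[{'rect': [113.1, 235.8, 33.2, 27.0], 'p': 0.97}]
[[149.09134994 240.66492021]] [[395.03246372 270.20360989]]
[[130.31928841 241.85325766]] [[411.03779143 281.02439587]]
```

Call:
send_rows(targets=[[20, 25, 0, 0, 0], [20, 50, 0, 0, 0], [20, 85, 0, 0, 0], [20, 85, 0, 0, 0], [20, 85, 30, 0, 0], [20, 85, 60, 0, 0], [20, 85, 95, 0, 0], [20, 85, 95, 0, 0], [20, 85, 95, 0, 0]])

```text
time: 10.03
position: [582.3, -167.6, 21.5]
tcp_rot: [180.0, -0.0, 56.0]
wrist_force: [-1.2, 0.1, -2.2]
opening: 33.2
finger_force: 30.0
```

```bash
python3 - <<'E'
from go import *
P=own(47.5,132);go(*P,22,56);print(sensors.get_obs()['wrist_force'])
im=cap('top');
print(unproj('wrist',[[247,152],[311,152]],50))
cap('wrist');print(viewer.look_for('block_center','wrist'))
c=cv2.resize(im[190:320,310:480],None,fx=4.4,fy=4.4,interpolation=cv2.INTER_CUBIC);cv2.imwrite('pics/t2.png',c[:,:,::-1])
E
```

```text
now [ 582.3 -167.6   21.5] 55.99 open 33.2 t 10.0 -> shift -84.1 -1.3 -0.5 turn -0.0001
[-1.21959314  0.11449084 -2.21618704]
[[ 599.75314345 -112.93981601   50.        ]
 [ 623.60744696 -129.00487133   50.        ]]
[{'rect': [242.0, 149.2, 78.0, 207.8], 'p': 0.9}]
```

View pics/t2.png

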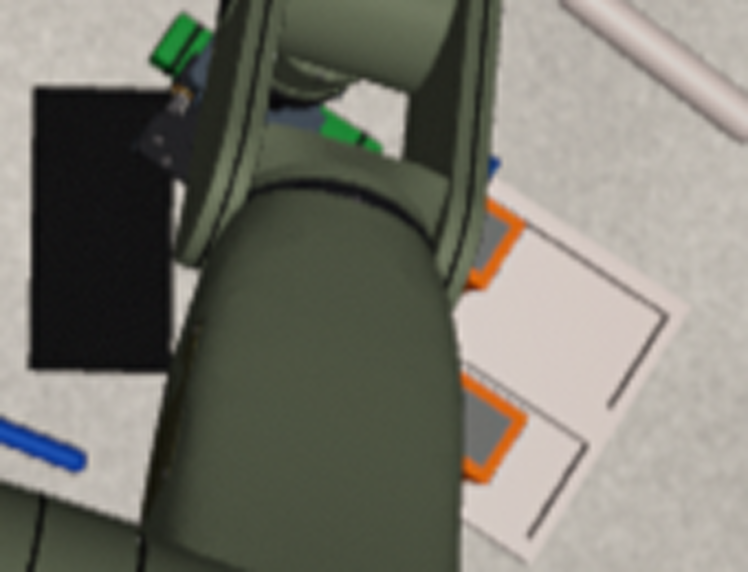

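Call:
send_rows(targets=[[20, -12, -1, 0, 0], [20, -24, -1, 0, 0], [20, -30, -1, 0, 0], [20, -36, -1, 0, 0], [20, -42, -1, 0, 0], [20, -48, -1, 0, 0], [20, -55, -1, 0, 0], [20, -62, -1, 0, 0], [20, -69, -1, 0, 0], [20, -76, -1, 0, 0], [20, -84, -1, 0, 0], [20, -84, -1, 0, 0]])

```text
time: 11.18
position: [532.0, -237.5, 22.0]
tcp_rot: [-180.0, 0.1, 55.9]
wrist_force: [0.2, -0.5, -2.3]
opening: 33.6
finger_force: 30.0
```

Call:
send_rows(targets=[[20, 0, 0, 0, 0], [20, 30, 0, 0, 0], [20, 60, 0, 0, 0], [20, 90, 0, 0, 0], [20, 90, 0, 0, 0], [20, 90, 0, -40, 0], [20, 90, 0, -80, 0], [20, 90, 0, -100, 0], [20, 90, 0, -100, 0], [20, 90, 0, -100, 0]])

```text
time: 12.02
position: [584.1, -161.5, 123.0]
tcp_rot: [179.9, -0.0, 56.0]
wrist_force: [-0.5, 0.2, -3.0]
opening: 33.3
finger_force: 30.0
```

```bash
python3 - <<'E'
from go import *
cap('scene')
for n in('blank0_center','blank1_center'):print([(np.round(d['rect']),d['p']) for d in viewer.look_for(n,'scene')])
for y in(60,10):print(proj('scene',[(*own(47.5,y),66)]))
cap('wrist');print(viewer.look_for('block_center','wrist'))
cap('top');hsv=cv2.cvtColor(cap('top'),cv2.COLOR_RGB2HSV)
m=cv2.inRange(hsv,(0,0,0),(180,255,35));M=m*0;M[205:280,312:354]=m[205:280,312:354]
c=max(cv2.findContours(M,0,1)[0],key=cv2.contourArea);P=unproj('top',cv2.boxPoints(cv2.minAreaRect(c)),3);print(P.round(),P.mean(0))
go(514,-87,130,1)
E
```

```text
[(array([115., 234.,  31.,  30.]), 0.89), (array([237., 248.,  80.,  67.]), 0.46)]
[(array([110., 266.,  30.,  25.]), 0.56)]
[[145.53283912 270.34512189]]
[[125.76200831 271.67012498]]
[{'rect': [241.5, 147.9, 76.2, 209.8], 'p': 0.72}, {'rect': [236.7, 321.2, 87.1, 36.0], 'p': 0.21}]
[[ 407.  -42.    3.]
 [ 581.  -46.    3.]
 [ 580. -144.    3.]
 [ 405. -138.    3.]] [493.39023617 -92.28900783   3.        ]
now [ 583.  -161.1  120.6] 56.02 open 33.4 t 12.4 -> shift 22.8 -98.6 -9.4 turn 0.9603
```

Call:
send_rows(targets=[[20, 23, -96, -9, 0.96], [20, 23, -96, -9, 0.96], [20, 23, -96, -9, 0.96], [20, 23, -96, -9, 0.96], [20, 23, -96, -9, 0.96], [20, 23, -96, -9, 0.96], [20, 23, -96, -9, 0.96], [20, 23, -96, -9, 0.96], [20, 23, -96, -9, 0.96], [20, 23, -96, -9, 0.96]])

```text
time: 13.2
position: [516.8, -88.5, 130.7]
tcp_rot: [-180.0, 0.0, 1.2]
wrist_force: [-0.9, -0.4, -1.9]
opening: 33.2
finger_force: 30.0
```

```bash
python3 - <<'E'
from go import *
d=np.load('w1.npz');K,r,t=d['K'],d['r'],d['t'];R=cv2.Rodrigues(r)[0];C=-R.T@t
v=(R.T@np.linalg.inv(K)@np.c_[[[169,77],[244,82],[239,226],[170,222]],np.ones(4)].T).T
P=C+v*((3-C[2])/v[:,2])[:,None];print(P.round(),P.mean(0))
go(513,-90,9,1)
E
```

```text
[[ 583.  -43.    3.]
 [ 583. -131.    3.]
 [ 404. -130.    3.]
 [ 404.  -40.    3.]] [493.60508349 -86.05573592   3.        ]
now [516.8 -88.5 130.7] 1.15 open 33.2 t 13.2 -> shift -3.9 1.4 121.7 turn 0.0026
```

Mat centre ≈ (493.6,-86.5). Lower the block there and release.

Call:
send_rows(targets=[[20, -3, -2, 40, 0], [20, -3, -2, 80, 0], [20, -3, -2, 105, 0], [20, -3, -2, 115, 0], [20, -3, -2, 120, 0], [20, -3, -2, 120, 0], [20, -3, -2, 120, 0]])

```text
time: 13.78
position: [515.5, -86.8, 12.3]
tcp_rot: [180.0, -0.2, 1.0]
wrist_force: [1.1, -1.0, -1.5]
opening: 33.5
finger_force: 30.0
```

```bash
python3 go.py 513 -86.5 8 1; python3 -c "from h import *;print(sensors.get_obs()['wrist_force'])"
```

```text
now [515.5 -86.8  12.3] 1.05 open 33.5 t 13.8 -> shift -2.4 -0.4 4.3 turn 0.0008
[ 1.07281049 -0.97509697 -1.45437737]
```

Call:
send_rows(targets=[[20, -2, 0, 1, 0], [20, -2, 0, 3, 0], [20, -2, 0, 3, 0], [20, -2, 0, 3, 0], [80, -2, 0, 3, 0], [80, -2, 0, 3, 0], [80, -2, 0, 3, 0], [80, -2, 0, 3, 0], [80, -2, 0, 3, 0], [80, -2, 0, 3, 0]])

```text
time: 14.62
position: [511.9, -86.5, 8.0]
tcp_rot: [-180.0, 0.0, 1.0]
wrist_force: [-0.1, 1.0, 0.6]
opening: 70.5
finger_force: 0.0
```

Call:
send_rows(targets=[[80, 0, 0, -30, 0], [80, 0, 0, -70, 0], [80, 0, 0, -110, 0], [80, 0, 0, -150, 0], [80, 0, 0, -190, 0], [80, 0, 0, -220, 0], [80, 0, 0, -220, 0]])

```text
time: 15.2
position: [515.7, -87.3, 235.1]
tcp_rot: [179.8, -0.8, 1.0]
wrist_force: [0.9, 0.0, 0.5]
opening: 80.1
finger_force: 0.0
```

```bash
python3 - <<'E'
from go import *
go(*own(-47.5,5+0),220,56)
# aim with camera behind: position for viewing rack
go(430,-270,250,56)
E
```

```text
now [515.7 -87.3 235.1] 1.02 open 80.1 t 15.2 -> shift -134.8 199.1 15.1 turn -0.9596
now [515.7 -87.3 235.1] 1.02 open 80.1 t 15.2 -> shift -88.9 181.2 -14.9 turn -0.9596
```

```bash
python3 - <<'E'
from go import *
p=own(0,-70);print(p);go(*p,270,56)
E
```

```text
[ 381.85649676 -377.53263008]
now [515.7 -87.3 235.1] 1.02 open 80.1 t 15.2 -> shift -139.0 287.8 -34.9 turn -0.9596
```

Call:
send_rows(targets=[[80, -139, 288, -35, -0.96], [80, -139, 288, -35, -0.96], [80, -139, 288, -35, -0.96], [80, -139, 288, -35, -0.96], [80, -139, 288, -35, -0.96], [80, -139, 288, -35, -0.96], [80, -139, 288, -35, -0.96], [80, -139, 288, -35, -0.96], [80, -139, 288, -35, -0.96], [80, -139, 288, -35, -0.96], [80, -139, 288, -35, -0.96], [80, -139, 288, -35, -0.96]])

```text
time: 16.2
position: [378.1, -376.3, 262.3]
tcp_rot: [-179.9, -0.1, 56.0]
wrist_force: [0.1, 0.3, 0.4]
opening: 80.3
finger_force: 0.0
```

```bash
python3 - <<'E'
from go import *
go(*own(0,-70),270,56)
im=cap('wrist','w4.png');hsv=cv2.cvtColor(im,cv2.COLOR_RGB2HSV)
m=cv2.inRange(hsv,(3,120,60),(22,255,255))
for c in sorted(cv2.findContours(m,0,1)[0],key=cv2.contourArea)[::-1][:4]:
    r=cv2.minAreaRect(c);b=unproj('wrist',cv2.boxPoints(r),66)[:,:2]-O
    print(np.round(r[0]),cv2.contourArea(c),'own corners',np.round(np.c_[b@X,b@Y],1).tolist())
E
```

```text
now [ 378.1 -376.3  262.3] 55.97 open 80.3 t 16.2 -> shift 1.1 3.8 -7.7 turn -0.0005
[395. 358.] 6415.0 own corners [[-62.9, -318.5], [-61.3, -269.8], [336.4, -269.1], [346.1, -317.8]]
[328. 110.] 3452.5 own corners [[18.4, 34.0], [71.3, 34.1], [75.0, -34.1], [19.6, -34.2]]
[234. 111.] 3351.5 own corners [[-74.6, 33.9], [-23.6, 34.9], [-23.0, -34.3], [-76.5, -35.4]]
[ 92. 307.] 1029.5 own corners [[-252.4, -265.7], [-231.7, -179.1], [-196.5, -183.2], [-215.4, -270.3]]
```

View pics/w4.png

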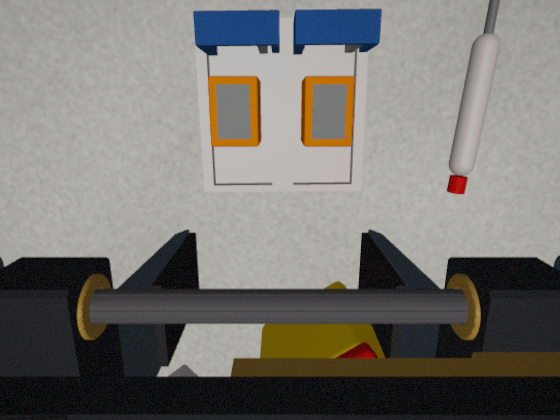

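```bash
python3 - <<'E'
from go import *
go(*own(-49,0),40,56)
E
```

```text
now [ 378.3 -376.   262.5] 56.04 open 79.8 t 16.2 -> shift 70.7 -45.1 222.5 turn 0.0007
```

Call:
send_rows(targets=[[80, 35, -22, 20, 0], [80, 71, -45, 50, 0], [80, 71, -45, 80, 0], [80, 71, -45, 110, 0], [80, 71, -45, 140, 0], [80, 71, -45, 150, 0], [80, 71, -45, 150, 0], [80, 71, -45, 150, 0]])

```text
time: 16.92
position: [380.8, -291.9, 112.9]
tcp_rot: [-180.0, -0.0, 56.1]
wrist_force: [-0.8, 0.5, 0.2]
opening: 80.0
finger_force: 0.0
```

```bash
python3 - <<'E'
from go import *
go(*own(-49,0),40,56)
E
```

```text
now [ 380.8 -291.9  112.9] 56.11 open 80.0 t 16.9 -> shift -0.4 -0.3 72.9 turn 0.0019
```

Call:
send_rows(targets=[[80, 0, 0, 30, 0], [80, 0, 0, 60, 0], [80, 0, 0, 72, 0], [80, 0, 0, 72, 0], [80, 0, 0, 72, 0], [30, 0, 0, 72, 0], [30, 0, 0, 72, 0], [30, 0, 0, 72, 0], [30, 0, 0, 72, 0], [30, 0, 0, 72, 0], [30, 0, 0, 72, 0], [30, 0, 0, 72, 0]])

```text
time: 17.92
position: [380.5, -293.0, 41.4]
tcp_rot: [180.0, -0.0, 56.0]
wrist_force: [-1.1, 0.1, 3.2]
opening: 36.0
finger_force: 1.8
```

Call:
send_rows(targets=[[30, 0, 0, 0, 0], [30, 0, 0, -20, 0], [30, 0, 0, -50, 0], [30, 0, 0, -90, 0], [30, 0, 0, -130, 0], [30, 0, 0, -130, 0], [30, 0, 0, -130, 0]])

```text
time: 18.5
position: [381.8, -294.0, 173.1]
tcp_rot: [179.7, 0.0, 56.0]
wrist_force: [-0.8, 0.5, -0.7]
opening: 30.0
finger_force: 0.0
```

```bash
python3 - <<'E'
from go import *
im=cap('top');hsv=cv2.cvtColor(im,cv2.COLOR_RGB2HSV)
m=cv2.inRange(hsv,(105,120,40),(125,255,255));M=m*0;M[135:195,275:355]=m[135:195,275:355]
c=max(cv2.findContours(M,0,1)[0],key=cv2.contourArea);P=unproj('top',cv2.boxPoints(cv2.minAreaRect(c)),25)[:,:2];print(P.round(),P.mean(0))
go(696,11,150,95)
E
```

```text
[[ 751.   62.]
 [ 767. -118.]
 [ 653. -126.]
 [ 638.   53.]] [702.12342584 -32.18938781]
now [ 380.5 -293.   171.2] 56.02 open 29.8 t 18.6 -> shift 428.4 91.8 21.2 turn -0.6802
```

```bash
python3 - <<'E'
from go import *
a=cap('top')[215:325,365:475];b=cap('scene')[220:315,80:175]
A=cv2.resize(a,(400,400));B=cv2.resize(b,(400,400));cv2.imwrite('pics/m1.png',np.hstack([A,B])[:,:,::-1])
go(*own(-49,-75),250,56)
E
```

```text
now [ 379.5 -292.3  169.5] 56.02 open 29.8 t 18.6 -> shift -74.4 0.6 -80.5 turn 0.0004
```

View pics/m1.png

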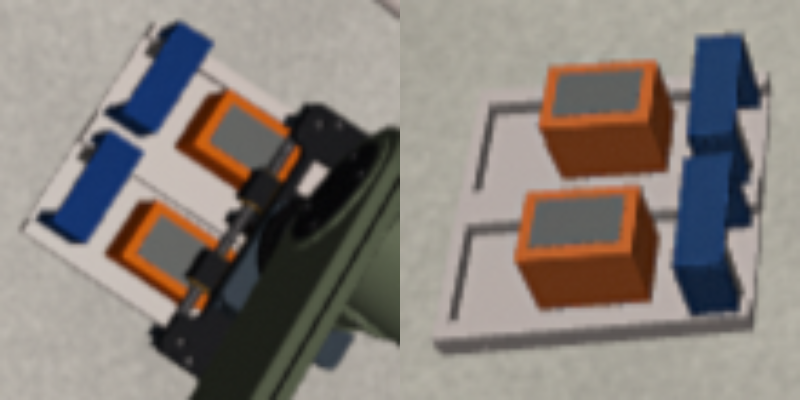

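Call:
send_rows(targets=[[80, -75, 46, -80, 0], [80, -75, 46, -80, 0], [80, -75, 46, -80, 0], [80, -75, 46, -80, 0], [80, -75, 46, -80, 0], [80, -75, 46, -80, 0]])

```text
time: 19.15
position: [375.9, -379.7, 248.7]
tcp_rot: [-179.7, -0.1, 56.0]
wrist_force: [1.0, -0.5, -0.4]
opening: 67.3
finger_force: 0.0
```

```bash
cat > bl.py <<'E'
from go import *
im=cap('wrist','w5.png');hsv=cv2.cvtColor(im,cv2.COLOR_RGB2HSV)
m=cv2.inRange(hsv,(3,120,60),(22,255,255));m[220:]=0
for c in sorted(cv2.findContours(m,0,1)[0],key=cv2.contourArea)[::-1][:2]:
    r=cv2.minAreaRect(c);print(np.round(cv2.boxPoints(r)).tolist())
    for z in(66,):
        b=unproj('wrist',cv2.boxPoints(r),z)[:,:2]-O;print(z,'own corners',np.round(np.c_[b@X,b@Y],1).tolist())
w=cv2.inRange(hsv,(0,0,195),(180,60,255));w[220:]=0;w[:,:150]=0;w[:,400:]=0
c=max(cv2.findContours(w,0,1)[0],key=cv2.contourArea);r=cv2.minAreaRect(c);b=unproj('wrist',cv2.boxPoints(r),20)[:,:2]-O
print('rack',np.round(cv2.boxPoints(r)).tolist(),np.round(np.c_[b@X,b@Y],1).tolist())
E
python3 bl.py; python3 go.py 381 -294 40 56
```

```text
[[303.0, 71.0], [358.0, 71.0], [358.0, 143.0], [303.0, 143.0]]
66 own corners [[18.6, 33.5], [71.3, 33.5], [75.2, -34.8], [19.9, -34.8]]
[[206.0, 71.0], [259.0, 70.0], [260.0, 143.0], [207.0, 144.0]]
66 own corners [[-74.8, 33.4], [-23.8, 34.5], [-23.1, -34.8], [-76.7, -36.0]]
rack [[314.0, 175.0], [316.0, 173.0], [319.0, 176.0], [317.0, 178.0]] [[35.5, -75.0], [37.7, -72.7], [41.9, -76.8], [39.6, -79.1]]
now [ 375.9 -379.3  248.7] 56.05 open 71.1 t 19.2 -> shift 73.6 -43.4 208.7 turn 0.0008
```

Call:
send_rows(targets=[[80, 35, -20, 30, 0], [80, 74, -43, 60, 0], [80, 74, -43, 90, 0], [80, 74, -43, 120, 0], [80, 74, -43, 150, 0], [80, 74, -43, 180, 0], [80, 74, -43, 205, 0], [80, 74, -43, 220, 0], [80, 74, -43, 220, 0], [80, 74, -43, 220, 0], [80, 74, -43, 220, 0]])

```text
time: 20.12
position: [382.7, -295.2, 31.5]
tcp_rot: [180.0, -0.0, 56.1]
wrist_force: [-0.3, 0.0, 0.4]
opening: 79.9
finger_force: 0.0
```

```bash
python3 - <<'E'
from go import *
go(*own(-49,0),27,56);print(sensors.get_obs()['wrist_force'])
def q(a,b,c): return (*own(a,b),c)
print(proj('top',[q(-49,0,66)]),proj('scene',[q(-49,0,66)]))
b=cap('scene')[200:315,60:195];B=cv2.resize(b,None,fx=5,fy=5,interpolation=cv2.INTER_CUBIC);cv2.imwrite('pics/m2.png',B[:,:,::-1])
E
```

```text
now [ 382.7 -295.2   31.5] 56.06 open 79.9 t 20.1 -> shift 1.3 -3.6 4.5 turn 0.001
[-0.28350342  0.0459519   0.40802784]
[[413.94063066 283.67167041]] [[126.62550855 241.64434417]]
```

View pics/m2.png

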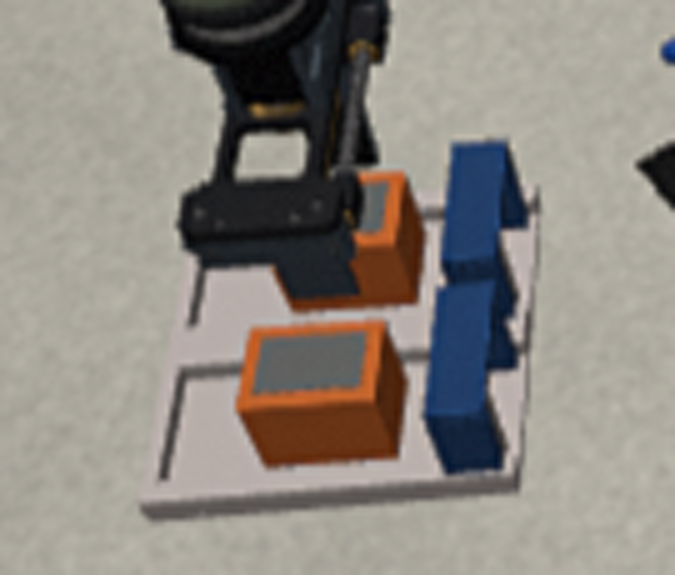

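Call:
send_rows(targets=[[80, 1, -3, 3, 0], [80, 1, -3, 3, 0], [80, 1, -3, 3, 0], [45, 1, -3, 3, 0], [45, 1, -3, 3, 0], [45, 1, -3, 3, 0], [45, 1, -3, 3, 0], [45, 1, -3, 3, 0], [45, 1, -3, 3, 0], [45, 1, -3, 3, 0], [45, 1, -3, 3, 0], [45, 1, -3, 3, 0]])

```text
time: 21.17
position: [380.2, -292.8, 28.0]
tcp_rot: [-180.0, -0.0, 56.0]
wrist_force: [-1.4, 0.2, 0.2]
opening: 50.1
finger_force: 30.0
```

```bash
python3 - <<'E'
from go import *
o=sensors.get_obs();print(o['opening'],o['finger_force'],o['wrist_force'],o['position'])
E
```

```text
50.11764291198248 30.00035673379898 [-1.39347173  0.22797829  0.20131711] [ 380.24966412 -292.83453782   27.99146191]
```

Call:
send_rows(targets=[[45, 0, 0, -15, 0], [45, 0, 0, -40, 0], [45, 0, 0, -80, 0], [45, 0, 0, -120, 0], [45, 0, 0, -130, 0], [45, 0, 0, -130, 0]])

```text
time: 21.67
position: [382.5, -294.6, 161.3]
tcp_rot: [179.5, 0.0, 56.0]
wrist_force: [-0.5, -1.0, -1.9]
opening: 49.8
finger_force: 30.0
```

```bash
python3 go.py 698 10 150 95; python3 -c "from h import *;o=sensors.get_obs();print(o['wrist_force'],o['finger_force'])"
```

```text
now [ 382.5 -294.6  161.3] 56.03 open 49.8 t 21.7 -> shift 428.9 91.4 11.3 turn -0.6802
[-0.47369786 -1.00484068 -1.87952243] 29.998232424259186
```

Call:
send_rows(targets=[[45, 429, 91, 0, -0.68], [45, 429, 91, 0, -0.68], [45, 429, 91, 0, -0.68], [45, 429, 91, 0, -0.68], [45, 429, 91, 0, -0.68], [45, 429, 91, 0, -0.68], [45, 429, 91, 0, -0.68], [45, 429, 91, 0, -0.68], [45, 429, 91, 0, -0.68], [45, 429, 91, 0, -0.68], [45, 429, 91, 0, -0.68], [45, 429, 91, 0, -0.68]])

```text
time: 22.67
position: [697.6, 16.2, 153.6]
tcp_rot: [-179.8, -0.1, 95.2]
wrist_force: [-0.8, -0.5, -0.8]
opening: 50.0
finger_force: 30.0
```

Call:
send_rows(targets=[[45, 0, 0, 0, 0], [45, 0, 0, 0, 0], [45, 0, 0, 40, 0], [45, 0, 0, 80, 0], [45, 0, 0, 80, 0], [45, 0, 0, 80, 0]])

```text
time: 23.17
position: [692.9, 10.7, 75.9]
tcp_rot: [-179.6, -0.0, 94.9]
wrist_force: [0.6, -0.1, -0.7]
opening: 49.6
finger_force: 30.0
```

```bash
python3 go.py 698 10 26 95
```

```text
now [692.9  10.7  75.9] 94.9 open 49.6 t 23.2 -> shift -1.1 5.0 49.9 turn -0.0017
```

Call:
send_rows(targets=[[45, -1, 4, 0, 0], [45, -1, 4, 20, 0], [45, -1, 4, 40, 0], [45, -1, 4, 44, 0], [45, -1, 4, 44, 0], [45, -1, 4, 44, 0]])

```text
time: 23.67
position: [701.3, 11.1, 36.4]
tcp_rot: [179.8, 0.0, 95.0]
wrist_force: [-0.1, -0.5, -1.0]
opening: 50.0
finger_force: 30.0
```

```bash
python3 go.py 698 10 26 95; python3 -c "from h import *;o=sensors.get_obs();print(o['wrist_force'],o['finger_force'])"
```

```text
now [701.3  11.1  36.4] 94.97 open 50.0 t 23.7 -> shift -0.8 -3.4 10.4 turn -0.0006
[-0.10339857 -0.47830385 -0.95950548] 29.99821275472641
```

Call:
send_rows(targets=[[45, 0, 0, 3, 0], [45, 0, 0, 5, 0], [45, 0, 0, 7, 0], [45, 0, 0, 7, 0], [45, 0, 0, 7, 0]])

```text
time: 24.08
position: [699.7, 11.3, 27.1]
tcp_rot: [-180.0, -0.0, 95.0]
wrist_force: [0.2, 0.5, -1.8]
opening: 49.9
finger_force: 30.0
```

```bash
python3 go.py 698 10 26 95; python3 -c "from h import *;o=sensors.get_obs();print(o['wrist_force'],o['finger_force'])"
```

```text
now [699.7  11.3  27.1] 94.99 open 49.9 t 24.1 -> shift -1.1 -1.8 1.1 turn -0.0002
[ 0.23491819  0.51245293 -1.78267051] 29.998214542865753
```

Call:
send_rows(targets=[[45, 0, 0, 1, 0], [45, 0, 0, 2, 0], [45, 0, 0, 2, 0], [62, 0, 0, 2, 0], [62, 0, 0, 2, 0], [62, 0, 0, 2, 0], [62, 0, 0, 2, 0], [62, 0, 0, -30, 0], [62, 0, 0, -70, 0], [62, 0, 0, -120, 0], [62, 0, 0, -130, 0], [62, 0, 0, -130, 0]])

```text
time: 25.08
position: [703.1, 11.3, 163.7]
tcp_rot: [179.3, 0.1, 95.0]
wrist_force: [0.4, -0.1, -0.6]
opening: 62.0
finger_force: 0.0
```

```bash
python3 - <<'E'
from go import *
go(*own(47,0),155,56)
cap('top');print([(np.round(d['rect'],1),d['p']) for d in viewer.look_for('blank0_center','top')],proj('top',[[698,10,64]]))
print([(np.round(d['rect'],1),d['p']) for d in viewer.look_for('block_center','top')],proj('top',[[494,-87,37]]))
E
```

```text
now [703.1  11.3 163.7] 94.98 open 62.0 t 25.1 -> shift -334.6 -273.2 8.7 turn 0.6804
[(array([113.6, 150. , 160. , 156.8]), 0.21)] [[298.87160763 164.08249106]]
[(array([366.7, 220.4, 100.1,  94.7]), 0.63), (array([340.7, 213.9,   9.1,  37.7]), 0.47)] [[334.26235613 240.58800174]]
```

Call:
send_rows(targets=[[80, -335, -273, 0, 0.68], [80, -335, -273, 0, 0.68], [80, -335, -273, 0, 0.68], [80, -335, -273, 0, 0.68], [80, -335, -273, 0, 0.68], [80, -335, -273, 0, 0.68], [80, -335, -273, 0, 0.68], [80, -335, -273, 0, 0.68], [80, -335, -273, 0, 0.68], [80, -335, -273, 0, 0.68], [80, -335, -273, 0, 0.68], [80, -335, -273, 0, 0.68]])

```text
time: 26.23
position: [453.5, -348.3, 154.6]
tcp_rot: [-179.7, 0.0, 55.7]
wrist_force: [-0.0, -0.6, -0.1]
opening: 79.7
finger_force: 0.0
```

Call:
send_rows(targets=[[80, 0, 0, 0, 0], [80, 0, 0, 0, 0], [80, 0, 0, 0, 0]])

```text
time: 26.48
position: [457.4, -344.7, 156.2]
tcp_rot: [-179.9, -0.0, 56.1]
wrist_force: [-0.5, 0.3, 0.4]
opening: 79.9
finger_force: 0.0
```

```bash
python3 - <<'E'
from go import *
go(*own(47,0),28,56)
cap('top');print([(np.round(d['rect'],1),d['p']) for d in viewer.look_for('blank0_center','top')],proj('top',[[698,10,64]]))
print([(np.round(d['rect'],1),d['p']) for d in viewer.look_for('block_center','top')],proj('top',[[494,-87,37]]))
E
```

```text
now [ 457.4 -344.7  156.2] 56.12 open 79.9 t 26.5 -> shift 0.6 2.7 128.2 turn 0.0021
[(array([286.5, 152.8,  26.6,  26.4]), 0.82), (array([373.3, 221.3,  79.2,  99. ]), 0.3)] [[298.87160763 164.08249106]]
[(array([325.3, 214.5,  19.2,  53.2]), 0.76)] [[334.26235613 240.58800174]]
```

Call:
send_rows(targets=[[80, 0, 2, 35, 0], [80, 0, 2, 70, 0], [80, 0, 2, 105, 0], [80, 0, 2, 127, 0], [80, 0, 2, 127, 0], [80, 0, 2, 127, 0], [80, 0, 2, 127, 0], [45, 0, 2, 127, 0], [45, 0, 2, 127, 0], [45, 0, 2, 127, 0], [45, 0, 2, 127, 0], [45, 0, 2, 127, 0]])

```text
time: 27.63
position: [458.8, -347.6, 30.6]
tcp_rot: [179.9, 0.0, 56.0]
wrist_force: [1.6, 0.4, 1.5]
opening: 49.8
finger_force: 29.2
```

Call:
send_rows(targets=[[45, 0, 0, 0, 0], [45, 0, 0, 0, 0], [45, 0, 0, 0, 0], [45, 0, 0, 0, 0]])

```text
time: 27.97
position: [458.8, -347.5, 30.6]
tcp_rot: [180.0, -0.0, 56.0]
wrist_force: [-0.5, 0.1, 5.0]
opening: 49.6
finger_force: 30.0
```

Call:
send_rows(targets=[[45, 0, 0, -15, 0], [45, 0, 0, -40, 0], [45, 0, 0, -80, 0], [45, 0, 0, -120, 0], [45, 0, 0, -130, 0], [45, 0, 0, -130, 0]])

```text
time: 28.47
position: [460.2, -348.6, 163.2]
tcp_rot: [179.6, 0.0, 56.0]
wrist_force: [0.7, -0.5, -1.5]
opening: 49.6
finger_force: 30.0
```

```bash
python3 go.py 706 -74 155 95
```

```text
now [ 460.2 -348.6  163.2] 56.02 open 49.6 t 28.5 -> shift 365.1 50.4 8.2 turn -0.6803
```

Call:
send_rows(targets=[[45, 365, 50, 0, -0.68], [45, 365, 50, 0, -0.68], [45, 365, 50, 0, -0.68], [45, 365, 50, 0, -0.68], [45, 365, 50, 0, -0.68], [45, 365, 50, 0, -0.68], [45, 365, 50, 0, -0.68], [45, 365, 50, 0, -0.68], [45, 365, 50, 0, -0.68], [45, 365, 50, 0, -0.68], [45, 365, 50, 0, -0.68], [45, 365, 50, 0, -0.68]])

```text
time: 29.47
position: [702.4, -72.8, 157.2]
tcp_rot: [-179.7, -0.0, 95.0]
wrist_force: [0.0, -0.2, -1.6]
opening: 49.9
finger_force: 30.0
```

Call:
send_rows(targets=[[45, 0, 0, 0, 0], [45, 0, 0, 0, 0], [45, 0, 0, 40, 0], [45, 0, 0, 80, 0], [45, 0, 0, 80, 0], [45, 0, 0, 80, 0], [45, 0, 0, 80, 0]])

```text
time: 30.05
position: [705.1, -73.4, 82.2]
tcp_rot: [179.8, 0.0, 94.9]
wrist_force: [0.1, -0.6, -0.7]
opening: 49.6
finger_force: 30.0
```

```bash
python3 go.py 706 -74 29 95
```

```text
now [705.1 -73.4  82.2] 94.93 open 49.6 t 30.1 -> shift -0.7 0.8 53.2 turn -0.0012
```

Call:
send_rows(targets=[[45, 0, 0, 20, 0], [45, 0, 0, 35, 0], [45, 0, 0, 45, 0], [45, 0, 0, 49, 0], [45, 0, 0, 49, 0], [45, 0, 0, 49, 0], [45, 0, 0, 49, 0]])

```text
time: 30.63
position: [705.1, -72.7, 32.7]
tcp_rot: [179.8, 0.0, 95.0]
wrist_force: [0.1, 0.5, -0.8]
opening: 49.6
finger_force: 30.0
```

```bash
python3 go.py 706 -74 29 95; python3 -c "from h import *;o=sensors.get_obs();print(o['wrist_force'],o['finger_force'])"
```

```text
now [705.1 -72.7  32.7] 94.99 open 49.6 t 30.6 -> shift -1.4 0.8 3.7 turn -0.0002
[ 0.07963111  0.54570591 -0.78295731] 29.99900847673416
```

Call:
send_rows(targets=[[45, 0, 0, 2, 0], [45, 0, 0, 4, 0], [45, 0, 0, 4, 0], [62, 0, 0, 4, 0], [62, 0, 0, 4, 0], [62, 0, 0, 4, 0], [62, 0, 0, 4, 0], [62, 0, 0, -30, 0], [62, 0, 0, -70, 0], [62, 0, 0, -120, 0], [62, 0, 0, -160, 0], [62, 0, 0, -200, 0]])

```text
time: 31.63
position: [703.5, -72.5, 227.9]
tcp_rot: [-180.0, -0.0, 95.0]
wrist_force: [0.9, -0.3, -0.7]
opening: 62.2
finger_force: 0.0
```

```bash
python3 go.py 460 180 300 95
```

```text
now [703.5 -72.5 227.9] 94.98 open 62.2 t 31.6 -> shift 272.7 -220.7 -72.1 turn -0.0003
```

Call:
send_rows(targets=[[70, 270, -210, -70, 0], [70, 270, -210, -70, 0], [70, 270, -210, -70, 0], [70, 270, -210, -70, 0], [70, 270, -210, -70, 0], [70, 270, -210, -70, 0], [70, 270, -210, -70, 0], [70, 270, -210, -70, 0], [70, 270, -210, -70, 0], [70, 270, -210, -70, 0], [70, 270, -210, -70, 0], [70, 270, -210, -70, 0]])

```text
time: 32.63
position: [471.8, 177.6, 295.7]
tcp_rot: [-180.0, 0.0, 95.0]
wrist_force: [-1.0, -0.2, 0.5]
opening: 70.0
finger_force: 0.0
```

```bash
python3 - <<'E'
from go import *
im=cap('wrist','w6.png');hsv=cv2.cvtColor(im,cv2.COLOR_RGB2HSV)
for n,lo,hi in(('red',(0,150,60),(8,255,255)),('green',(45,100,30),(80,255,255)),('yel',(20,120,60),(35,255,255))):
    m=cv2.inRange(hsv,lo,hi);m[235:]=0
    for c in sorted(cv2.findContours(m,0,1)[0],key=cv2.contourArea)[::-1][:2]:
        q,r=cv2.minEnclosingCircle(c);print(n,cv2.contourArea(c),np.round(q),round(r,1),unproj('wrist',[q],150)[0].round(1))
go(473,192,200,95)
cap('top')
for n in('blank0_center','blank1_center'):print([(np.round(d['rect'],1),round(d['p'],2)) for d in viewer.look_for(n,'top')])
E
```

```text
red 2497.0 [407.  53.] 31.6 [571.2 305.8 150. ]
green 1812.5 [281. 174.] 24.8 [473.6 192.4 150. ]
yel 1251.5 [244.   4.] 27.3 [430.2 331.  150. ]
now [472.  177.3 295.5] 94.92 open 70.5 t 32.7 -> shift 14.5 2.3 95.5 turn -0.0013
[(array([285. , 154.6,  25.8,  25.7]), 0.86)]
[(array([314. , 151.6,  28.7,  21.4]), 0.6), (array([329.2, 212.6,  11.5,  58.3]), 0.56)]
```

View pics/w6.png

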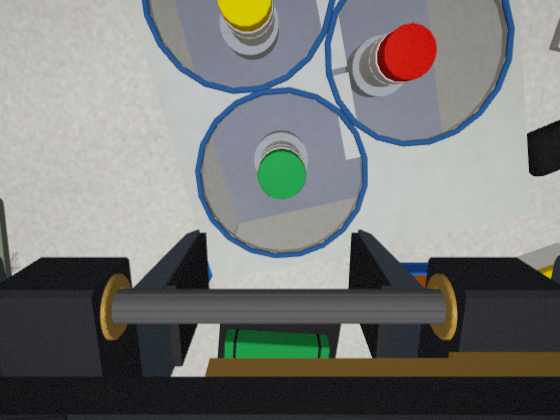

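Call:
send_rows(targets=[[75, 14, 2, 0, 0], [75, 14, 2, 0, 0], [75, 14, 2, 0, 0], [75, 14, 2, 35, 0], [75, 14, 2, 70, 0], [75, 14, 2, 90, 0], [75, 14, 2, 90, 0], [75, 14, 2, 90, 0]])

```text
time: 33.5
position: [471.9, 191.6, 205.7]
tcp_rot: [-179.9, 0.0, 95.0]
wrist_force: [-0.5, 0.4, 0.6]
opening: 75.4
finger_force: 0.0
```

```bash
python3 go.py 473.5 192 98 95
```

```text
now [471.9 191.6 205.7] 94.96 open 75.4 t 33.5 -> shift 0.3 1.6 107.7 turn -0.0008
```

Call:
send_rows(targets=[[75, 0, 1, 25, 0], [75, 0, 1, 50, 0], [75, 0, 1, 75, 0], [75, 0, 1, 95, 0], [75, 0, 1, 107, 0], [75, 0, 1, 107, 0], [75, 0, 1, 107, 0], [75, 0, 1, 107, 0]])

```text
time: 34.17
position: [474.9, 192.9, 101.2]
tcp_rot: [179.8, -0.1, 95.0]
wrist_force: [-0.3, 0.1, 0.6]
opening: 75.3
finger_force: 0.0
```

Call:
send_rows(targets=[[40, 0, 0, 0, 0], [40, 0, 0, 0, 0], [40, 0, 0, 0, 0], [40, 0, 0, 0, 0], [40, 0, 0, 0, 0], [40, 0, 0, 0, 0], [40, 0, 0, 0, 0], [40, 0, 0, 0, 0], [40, 0, 0, 0, 0]])

```text
time: 34.92
position: [473.3, 192.5, 99.3]
tcp_rot: [180.0, -0.0, 95.0]
wrist_force: [-0.9, -0.5, 3.3]
opening: 45.6
finger_force: 30.2
```

```bash
python3 go.py 473.5 192 98 95; python3 -c "from h import *;o=sensors.get_obs();print(o['wrist_force'],o['finger_force'])"
```

```text
now [473.3 192.5  99.3] 94.99 open 45.6 t 34.9 -> shift -0.5 0.2 1.3 turn -0.0003
[-0.93119981 -0.51587343  3.30160223] 30.17271646298468
```

Call:
send_rows(targets=[[40, 0, 0, -5, 0], [40, 0, 0, -15, 0], [40, 0, 0, -30, 0], [40, 0, 0, -50, 0], [40, 0, 0, -75, 0], [40, 0, 0, -100, 0], [40, 0, 0, -125, 0], [40, 0, 0, -140, 0], [40, 0, 0, -150, 0], [40, 0, 0, -150, 0], [40, 0, 0, -150, 0]])

```text
time: 35.83
position: [472.7, 192.3, 248.7]
tcp_rot: [-180.0, 0.0, 95.0]
wrist_force: [-0.0, 0.9, -2.9]
opening: 45.3
finger_force: 30.1
```

```bash
python3 - <<'E'
from go import *
go(*own(-47.5,-55),250,56)
o=sensors.get_obs();print(o['wrist_force'],o['finger_force'])
cap('scene');print([(np.round(d['rect'],1),d['p']) for d in viewer.look_for('bottle1_center','scene')],proj('scene',[[473,192,200],[473,192,300]]))
E
```

```text
now [472.7 192.3 248.7] 94.99 open 45.3 t 35.8 -> shift -518.2 -167.5 -1.3 turn 0.6805
[-0.04829881  0.90886595 -2.86808098] 30.085201486945152
[(array([281.1, 118.3,  17.7,  34.5]), 0.69), (array([197.4, 223.3,  36.3,  38.9]), 0.28)] [[287.71449551 147.47076555]
 [288.66198543 119.18157546]]
```

Call:
send_rows(targets=[[40, -15, -5, 0, 0.02], [40, -40, -13, 0, 0.05], [40, -70, -23, 0, 0.09], [40, -100, -32, 0, 0.13], [40, -130, -42, 0, 0.17], [40, -160, -52, 0, 0.21], [40, -190, -61, 0, 0.25], [40, -220, -71, 0, 0.29], [40, -250, -81, 0, 0.33], [40, -280, -90, 0, 0.37], [40, -310, -100, 0, 0.41], [40, -340, -110, 0, 0.45]])

```text
time: 36.93
position: [391.7, -157.0, 247.8]
tcp_rot: [-179.9, -0.0, 69.1]
wrist_force: [0.5, 0.1, -3.2]
opening: 45.2
finger_force: 30.3
```

```bash
python3 -c "
from go import *
go(*own(-47.5,-55),250,56)"
```

```text
now [ 391.7 -157.   247.8] 69.09 open 45.2 t 36.9 -> shift -184.2 26.7 -2.2 turn 0.2284
```

Call:
send_rows(targets=[[40, -30, 5, 0, 0.04], [40, -60, 9, 0, 0.08], [40, -90, 13, 0, 0.12], [40, -120, 18, 0, 0.16], [40, -150, 22, 0, 0.2], [40, -172, 26, 0, 0.228], [40, -184, 27, 0, 0.228], [40, -184, 27, 0, 0.228], [40, -184, 27, 0, 0.228], [40, -184, 27, 50, 0.228], [40, -184, 27, 90, 0.228], [40, -184, 27, 120, 0.228]])

```text
time: 37.93
position: [352.9, -335.4, 127.5]
tcp_rot: [-180.0, -0.1, 56.2]
wrist_force: [0.5, 0.7, -3.2]
opening: 45.7
finger_force: 30.2
```

Call:
send_rows(targets=[[40, 0, 0, 20, 0], [40, 0, 0, 40, 0], [40, 0, 0, 40, 0], [40, 0, 0, 40, 0], [40, 0, 0, 40, 0]])

```text
time: 38.35
position: [354.0, -337.5, 90.3]
tcp_rot: [179.9, 0.0, 56.2]
wrist_force: [-0.7, 0.3, -2.9]
opening: 45.7
finger_force: 30.2
```

```bash
python3 -c "
from go import *
go(*own(-47.5,-55),56,56);print(sensors.get_obs()['wrist_force'])"
```

```text
now [ 354.  -337.5   90.3] 56.21 open 45.7 t 38.4 -> shift -2.6 -2.0 34.3 turn 0.0037
[-0.68771489  0.25034421 -2.92184021]
```

Call:
send_rows(targets=[[40, -1, -1, 10, 0], [40, -1, -1, 20, 0], [40, -1, -1, 26, 0], [40, -1, -1, 30, 0], [40, -1, -1, 32, 0], [40, -1, -1, 32, 0], [40, -1, -1, 32, 0]])

```text
time: 38.93
position: [351.9, -338.1, 57.5]
tcp_rot: [179.9, 0.0, 56.1]
wrist_force: [-0.6, -0.6, -2.4]
opening: 45.2
finger_force: 30.2
```

```bash
python3 -c "
from go import *
go(*own(-47.5,-55),56,56);print(sensors.get_obs()['wrist_force'])"
```

```text
now [ 351.9 -338.1   57.5] 56.14 open 45.2 t 38.9 -> shift -1.0 -0.6 1.5 turn 0.0025
[-0.649358   -0.57429036 -2.36523812]
```

Still hanging; ease down until contact.

Call:
send_rows(targets=[[40, 0, 0, 1, 0], [40, 0, 0, 2, 0], [40, 0, 0, 2.5, 0], [40, 0, 0, 2.5, 0], [40, 0, 0, 2.5, 0]])

```text
time: 39.35
position: [351.9, -338.1, 55.4]
tcp_rot: [179.9, 0.0, 56.1]
wrist_force: [0.2, 1.3, 5.7]
opening: 45.5
finger_force: 30.6
```

```bash
python3 -c "
from go import *
go(*own(-47.5,-55),56,56);print(sensors.get_obs()['wrist_force'])"
```

```text
now [ 351.9 -338.1   55.4] 56.14 open 45.5 t 39.4 -> shift -0.9 -0.6 -0.6 turn 0.0024
[0.22016679 1.29222423 5.70333117]
```

Call:
send_rows(targets=[[75, 0, 0, 0, 0], [75, 0, 0, 0, 0], [75, 0, 0, 0, 0], [75, 0, 0, 0, 0], [75, 0, 0, 0, 0], [75, 0, 0, -20, 0], [75, 0, 0, -50, 0], [75, 0, 0, -90, 0], [75, 0, 0, -130, 0], [75, 0, 0, -170, 0], [75, 0, 0, -195, 0], [75, 0, 0, -195, 0]])

```text
time: 40.35
position: [353.9, -340.1, 255.6]
tcp_rot: [179.3, 0.1, 56.1]
wrist_force: [-0.2, -0.1, 0.1]
opening: 74.9
finger_force: 0.0
```

```bash
python3 -c "
from go import *
go(429,332.5,250,95)
cap('scene');print([(np.round(d['rect'],1),d['p']) for d in viewer.look_for('bottle1_center','scene')],proj('scene',[(*own(-47.5,-55),6),(*own(-47.5,-55),106)]))"
```

```text
now [ 353.9 -340.1  255.6] 56.14 open 74.9 t 40.4 -> shift 600.3 -312.4 5.6 turn -0.6782
[(array([190.7, 200.4,  39.8,  15.4]), 0.68), (array([ 92.4, 230.6,  30.8,  30.7]), 0.61), (array([305. , 127.8,  13.7,  33.4]), 0.54)] [[111.60123578 256.20728892]
 [101.66293998 234.34472812]]
```

Call:
send_rows(targets=[[75, 600, -312, 0, -0.678], [75, 600, -312, 0, -0.678], [75, 600, -312, 0, -0.678], [75, 600, -312, 0, -0.678], [75, 600, -312, 0, -0.678], [75, 600, -312, 0, -0.678], [75, 600, -312, 0, -0.678], [75, 600, -312, 0, -0.678], [75, 600, -312, 0, -0.678], [75, 600, -312, 0, -0.678], [75, 600, -312, 0, -0.678], [75, 600, -312, 0, -0.678]])

```text
time: 41.45
position: [405.7, 160.9, 247.6]
tcp_rot: [-179.8, 0.1, 95.0]
wrist_force: [0.6, -0.7, -0.2]
opening: 75.0
finger_force: 0.0
```

```bash
python3 -c "
from go import *
go(429,332.5,250,95)"
```

```text
now [405.7 160.9 247.6] 95.01 open 75.0 t 41.5 -> shift 168.9 38.2 -2.4 turn 0.0002
```

Call:
send_rows(targets=[[75, 40, 9, 0, 0], [75, 80, 18, 0, 0], [75, 120, 27, 0, 0], [75, 155, 38, 0, 0], [75, 155, 38, 0, 0], [75, 155, 38, 0, 0], [75, 155, 38, 0, 0]])

```text
time: 42.03
position: [430.7, 315.9, 247.6]
tcp_rot: [-179.8, 0.1, 95.0]
wrist_force: [-0.4, -0.3, -0.3]
opening: 74.7
finger_force: 0.0
```

```bash
cat > cp.py <<'E'
from go import *
def caps():
  im=cap('wrist','w7.png');hsv=cv2.cvtColor(im,cv2.COLOR_RGB2HSV)
  for n,lo,hi in(('red',(0,150,60),(8,255,255)),('green',(45,100,30),(80,255,255)),('yel',(20,120,60),(35,255,255))):
    m=cv2.inRange(hsv,lo,hi);m[255:]=0
    for c in sorted(cv2.findContours(m,0,1)[0],key=cv2.contourArea)[::-1][:1]:
        q,r=cv2.minEnclosingCircle(c);print(n,cv2.contourArea(c),np.round(q),round(r,1),unproj('wrist',[q],150)[0].round(1))
E
python3 -c "
from cp import *
caps();go(429,332.5,99,95)"
```

```text
red 2666.5 [444. 222.] 32.0 [569.5 310.3 150. ]
yel 2481.5 [279. 174.] 29.1 [429.6 338.4 150. ]
now [430.8 315.5 248.3] 94.96 open 74.8 t 42.1 -> shift 17.1 -0.4 149.3 turn -0.0008
```

Call:
send_rows(targets=[[75, 19, -1, 0, 0], [75, 19, -1, 0, 0], [75, 19, -1, 30, 0], [75, 19, -1, 60, 0], [75, 19, -1, 90, 0], [75, 19, -1, 115, 0], [75, 19, -1, 135, 0], [75, 19, -1, 148, 0], [75, 19, -1, 148, 0], [75, 19, -1, 148, 0]])

```text
time: 42.92
position: [428.8, 334.3, 101.5]
tcp_rot: [-179.9, 0.0, 94.9]
wrist_force: [-0.4, -0.7, 0.1]
opening: 75.2
finger_force: 0.0
```

Call:
send_rows(targets=[[40, 0, 0, 0, 0], [40, 0, 0, 0, 0], [40, 0, 0, 0, 0], [40, 0, 0, 0, 0], [40, 0, 0, 0, 0], [40, 0, 0, 0, 0], [40, 0, 0, 0, 0], [40, 0, 0, 0, 0], [40, 0, 0, 0, 0]])

```text
time: 43.67
position: [429.3, 335.9, 102.2]
tcp_rot: [179.9, -0.0, 95.0]
wrist_force: [0.8, -1.5, 5.9]
opening: 45.3
finger_force: 30.0
```

```bash
python3 -c "
from go import *
go(429,334.5,99,95);o=sensors.get_obs();print(o['wrist_force'],o['finger_force'])"
```

```text
now [429.3 335.9 102.2] 94.99 open 45.3 t 43.7 -> shift -1.4 -0.4 3.2 turn -0.0001
[ 0.80821203 -1.49379748  5.87058156] 30.001059472560883
```

Call:
send_rows(targets=[[40, 0, 0, -5, 0], [40, 0, 0, -15, 0], [40, 0, 0, -30, 0], [40, 0, 0, -50, 0], [40, 0, 0, -75, 0], [40, 0, 0, -100, 0], [40, 0, 0, -125, 0], [40, 0, 0, -140, 0], [40, 0, 0, -150, 0], [40, 0, 0, -150, 0], [40, 0, 0, -150, 0]])

```text
time: 44.58
position: [428.6, 335.5, 251.2]
tcp_rot: [-180.0, 0.0, 95.0]
wrist_force: [-0.2, 0.4, -1.9]
opening: 45.3
finger_force: 30.0
```

```bash
python3 - <<'E'
from go import *
go(*own(47,-30),250,56)
o=sensors.get_obs();print(o['wrist_force'],o['finger_force'],own(47,-30))
E
```

```text
now [428.6 335.5 251.2] 94.99 open 45.3 t 44.6 -> shift -704.7 -46.9 1.2 turn 0.6804
[-0.2134874   0.40846727 -1.89240905] 29.998910129070282 [ 443.18897881 -370.65319364]
```

Call:
send_rows(targets=[[40, -15, -1, 0, 0], [40, -40, -3, 0, 0.03], [40, -70, -5, 0, 0.06], [40, -100, -7, 0, 0.09], [40, -135, -9, 0, 0.12], [40, -170, -11, 0, 0.15], [40, -205, -14, 0, 0.19], [40, -240, -16, 0, 0.22], [40, -275, -18, 0, 0.26], [40, -310, -21, 0, 0.3], [40, -345, -23, 0, 0.33], [40, -380, -25, 0, 0.36]])

```text
time: 45.58
position: [435.1, -47.2, 250.1]
tcp_rot: [-179.8, 0.0, 74.3]
wrist_force: [0.6, 0.3, -2.3]
opening: 45.9
finger_force: 30.0
```

```bash
python3 - <<'E'
from go import *
go(*own(47,-30),250,56)
E
```

```text
now [435.1 -47.2 250.1] 74.26 open 45.9 t 45.6 -> shift -309.2 95.5 0.1 turn 0.3187
```

Call:
send_rows(targets=[[40, -33, 10, 0, 0.03], [40, -66, 20, 0, 0.07], [40, -99, 30, 0, 0.1], [40, -132, 40, 0, 0.14], [40, -165, 50, 0, 0.17], [40, -198, 61, 0, 0.21], [40, -230, 71, 0, 0.24], [40, -260, 81, 0, 0.27], [40, -285, 89, 0, 0.3], [40, -298, 93, 0, 0.318], [40, -302, 94, 0, 0.318], [40, -302, 94, 0, 0.318]])

```text
time: 46.58
position: [445.2, -361.1, 250.3]
tcp_rot: [-179.8, -0.0, 56.1]
wrist_force: [-0.2, -0.0, -2.6]
opening: 45.6
finger_force: 30.0
```

Call:
send_rows(targets=[[40, 0, 0, 0, 0], [40, 0, 0, 0, 0], [40, 0, 0, 30, 0], [40, 0, 0, 70, 0], [40, 0, 0, 110, 0], [40, 0, 0, 140, 0], [40, 0, 0, 160, 0], [40, 0, 0, 160, 0], [40, 0, 0, 160, 0], [40, 0, 0, 160, 0]])

```text
time: 47.42
position: [447.5, -361.4, 93.5]
tcp_rot: [179.8, 0.0, 56.2]
wrist_force: [0.7, -0.1, -1.9]
opening: 45.3
finger_force: 30.0
```

```bash
python3 - <<'E'
from go import *
go(*own(47,-30),58.5,56);print(sensors.get_obs()['wrist_force'])
E
```

```text
now [ 447.5 -361.4   93.5] 56.2 open 45.3 t 47.4 -> shift -10.0 1.6 35.0 turn 0.0034
[ 0.70420508 -0.06464748 -1.93335728]
```

Call:
send_rows(targets=[[40, -4, 1, 10, 0], [40, -8, 1, 20, 0], [40, -10, 1, 27, 0], [40, -10, 1, 31, 0], [40, -10, 1, 33, 0], [40, -10, 1, 33, 0], [40, -10, 1, 33, 0]])

```text
time: 48.0
position: [441.5, -370.2, 58.5]
tcp_rot: [180.0, -0.0, 56.1]
wrist_force: [-0.4, -0.3, -1.8]
opening: 45.0
finger_force: 30.0
```

```bash
python3 - <<'E'
from go import *
go(*own(47,-30),58.5,56);print(sensors.get_obs()['wrist_force'])
E
```

```text
now [ 441.5 -370.2   58.5] 56.12 open 45.0 t 48.0 -> shift 0.6 1.6 0.0 turn 0.0021
[-0.36511028 -0.34873723 -1.77694099]
```

Call:
send_rows(targets=[[40, 0, 0, 1, 0], [40, 0, 0, 2, 0], [40, 0, 0, 2.5, 0], [40, 0, 0, 2.5, 0], [40, 0, 0, 2.5, 0]])

```text
time: 48.42
position: [441.8, -370.4, 58.1]
tcp_rot: [179.9, 0.0, 56.1]
wrist_force: [-1.3, 1.5, 10.7]
opening: 45.7
finger_force: 30.0
```

```bash
python3 - <<'E'
from go import *
go(*own(47,-30),58.5,56);print(sensors.get_obs()['wrist_force'])
E
```

```text
now [ 441.8 -370.4   58.1] 56.14 open 45.7 t 48.4 -> shift 0.6 1.3 -0.4 turn 0.0025
[-1.33288675  1.47035702 10.68805951]
```

Contact; release, rise, go to the red one.

Call:
send_rows(targets=[[75, 0, 0, -0.5, 0], [75, 0, 0, -0.5, 0], [75, 0, 0, -0.5, 0], [75, 0, 0, -0.5, 0], [75, 0, 0, -0.5, 0], [75, 0, 0, -20, 0], [75, 0, 0, -50, 0], [75, 0, 0, -90, 0], [75, 0, 0, -130, 0], [75, 0, 0, -170, 0], [75, 0, 0, -192, 0], [75, 0, 0, -192, 0]])

```text
time: 49.42
position: [443.7, -372.0, 254.2]
tcp_rot: [179.3, 0.1, 56.1]
wrist_force: [-0.5, -0.4, -0.1]
opening: 75.0
finger_force: 0.0
```

```bash
python3 -c "
from go import *
go(570.5,290,250,95)"
```

```text
now [ 443.7 -372.   254.2] 56.14 open 75.0 t 49.4 -> shift 620.4 -263.6 4.2 turn -0.6783
```

Call:
send_rows(targets=[[75, 620, -264, 0, -0.678], [75, 620, -264, 0, -0.678], [75, 620, -264, 0, -0.678], [75, 620, -264, 0, -0.678], [75, 620, -264, 0, -0.678], [75, 620, -264, 0, -0.678], [75, 620, -264, 0, -0.678], [75, 620, -264, 0, -0.678], [75, 620, -264, 0, -0.678], [75, 620, -264, 0, -0.678], [75, 620, -264, 0, -0.678], [75, 620, -264, 0, -0.678]])

```text
time: 50.42
position: [534.5, 123.1, 246.9]
tcp_rot: [-179.9, 0.0, 95.0]
wrist_force: [1.1, -0.8, 0.4]
opening: 75.2
finger_force: 0.0
```

```bash
python3 -c "
from go import *
go(570.5,306,250,95)"
```

```text
now [534.5 123.1 246.9] 95.0 open 75.2 t 50.4 -> shift 179.1 51.8 -3.1 turn -0.0
```

Call:
send_rows(targets=[[75, 40, 11, 0, 0], [75, 80, 22, 0, 0], [75, 120, 34, 0, 0], [75, 150, 45, 0, 0], [75, 165, 49, 0, 0], [75, 165, 49, 0, 0], [75, 165, 49, 0, 0], [75, 165, 49, 0, 0]])

```text
time: 51.08
position: [569.2, 288.1, 247.6]
tcp_rot: [-179.9, 0.1, 94.9]
wrist_force: [0.6, 0.1, 0.8]
opening: 74.6
finger_force: 0.0
```

```bash
python3 -c "
from cp import *
go(570.5,306.5,100,95);caps()"
```

```text
now [569.2 288.1 247.6] 94.93 open 74.6 t 51.1 -> shift 18.2 2.9 147.6 turn -0.0012
red 2400.0 [285. 178.] 28.7 [573.2 308.4 150. ]
```

Call:
send_rows(targets=[[75, 19, 3, 0, 0], [75, 19, 3, 0, 0], [75, 19, 3, 30, 0], [75, 19, 3, 60, 0], [75, 19, 3, 90, 0], [75, 19, 3, 115, 0], [75, 19, 3, 135, 0], [75, 19, 3, 147, 0], [75, 19, 3, 147, 0], [75, 19, 3, 147, 0]])

```text
time: 51.97
position: [570.8, 307.5, 101.2]
tcp_rot: [-180.0, 0.0, 94.9]
wrist_force: [1.1, -0.1, 0.3]
opening: 74.8
finger_force: 0.0
```

Call:
send_rows(targets=[[40, 0, 0, 0, 0], [40, 0, 0, 0, 0], [40, 0, 0, 0, 0], [40, 0, 0, 0, 0], [40, 0, 0, 0, 0], [40, 0, 0, 0, 0], [40, 0, 0, 0, 0], [40, 0, 0, 0, 0], [40, 0, 0, 0, 0]])

```text
time: 52.72
position: [571.6, 309.2, 101.8]
tcp_rot: [179.9, -0.0, 95.0]
wrist_force: [1.8, 0.1, 4.9]
opening: 44.9
finger_force: 30.0
```

```bash
python3 -c "
from go import *
go(570.5,306.5,100,95);o=sensors.get_obs();print(o['wrist_force'],o['finger_force'])"
```

```text
now [571.6 309.2 101.8] 94.99 open 44.9 t 52.7 -> shift -2.6 -1.3 1.8 turn -0.0002
[1.83842588 0.06383827 4.93989282] 29.97243493795395
```

Call:
send_rows(targets=[[40, 0, 0, -5, 0], [40, 0, 0, -15, 0], [40, 0, 0, -30, 0], [40, 0, 0, -50, 0], [40, 0, 0, -75, 0], [40, 0, 0, -100, 0], [40, 0, 0, -125, 0], [40, 0, 0, -140, 0], [40, 0, 0, -150, 0], [40, 0, 0, -150, 0], [40, 0, 0, -150, 0]])

```text
time: 53.63
position: [570.5, 308.7, 250.5]
tcp_rot: [-179.9, 0.0, 95.0]
wrist_force: [0.1, -0.7, -3.1]
opening: 45.3
finger_force: 29.9
```

```bash
python3 - <<'E'
from go import *
go(*own(-48,20),250,56)
o=sensors.get_obs();print(o['wrist_force'],o['finger_force'])
E
```

```text
now [570.5 308.7 250.5] 94.99 open 45.3 t 53.6 -> shift -567.1 -228.2 0.5 turn 0.6804
[ 0.11685748 -0.71959806 -3.14797585] 29.945767521858215
```

Call:
send_rows(targets=[[40, -12, -5, 0, 0], [40, -32, -13, 0, 0.03], [40, -60, -24, 0, 0.07], [40, -90, -36, 0, 0.1], [40, -120, -48, 0, 0.14], [40, -150, -60, 0, 0.18], [40, -180, -72, 0, 0.22], [40, -210, -84, 0, 0.25], [40, -240, -97, 0, 0.29], [40, -270, -109, 0, 0.32], [40, -300, -121, 0, 0.36], [40, -330, -133, 0, 0.4]])

```text
time: 54.63
position: [464.5, -33.2, 249.6]
tcp_rot: [-179.8, 0.1, 72.0]
wrist_force: [0.8, -0.4, -2.1]
opening: 45.7
finger_force: 29.9
```

```bash
python3 - <<'E'
from go import *
go(*own(-48,20),250,56)
E
```

```text
now [464.5 -33.2 249.6] 71.96 open 45.7 t 54.6 -> shift -253.3 6.7 -0.4 turn 0.2785
```

Call:
send_rows(targets=[[40, -30, 1, 0, 0.04], [40, -60, 2, 0, 0.08], [40, -90, 3, 0, 0.12], [40, -120, 4, 0, 0.16], [40, -150, 5, 0, 0.2], [40, -180, 6, 0, 0.24], [40, -205, 7, 0, 0.27], [40, -225, 7, 0, 0.278], [40, -240, 7, 0, 0.278], [40, -246, 7, 0, 0.278], [40, -246, 7, 0, 0.278], [40, -246, 7, 0, 0.278]])

```text
time: 55.63
position: [397.2, -266.9, 250.2]
tcp_rot: [-179.9, -0.0, 56.1]
wrist_force: [-0.5, -0.9, -3.0]
opening: 45.5
finger_force: 29.9
```

Call:
send_rows(targets=[[40, 0, 0, 0, 0], [40, 0, 0, 0, 0], [40, 0, 0, 30, 0], [40, 0, 0, 70, 0], [40, 0, 0, 110, 0], [40, 0, 0, 140, 0], [40, 0, 0, 160, 0], [40, 0, 0, 160, 0], [40, 0, 0, 160, 0], [40, 0, 0, 160, 0]])

```text
time: 56.47
position: [399.4, -268.1, 92.5]
tcp_rot: [179.8, -0.0, 56.2]
wrist_force: [0.8, -0.4, -2.7]
opening: 45.3
finger_force: 29.9
```

```bash
python3 - <<'E'
from go import *
go(*own(-48,20),58,56);print(sensors.get_obs()['wrist_force'])
E
```

```text
now [ 399.4 -268.1   92.5] 56.18 open 45.3 t 56.5 -> shift -10.5 -1.4 34.5 turn 0.0031
[ 0.77141955 -0.43261848 -2.69289054]
```

Call:
send_rows(targets=[[40, -4, -1, 10, 0], [40, -8, -1, 20, 0], [40, -10, -1, 27, 0], [40, -10, -1, 31, 0], [40, -10, -1, 33, 0], [40, -10, -1, 33, 0], [40, -10, -1, 33, 0]])

```text
time: 57.05
position: [392.1, -275.5, 58.6]
tcp_rot: [179.9, -0.0, 56.1]
wrist_force: [-0.2, -0.1, -2.0]
opening: 45.4
finger_force: 29.9
```

Call:
send_rows(targets=[[40, 0, 0, 0.5, 0], [40, 0, 0, 1, 0], [40, 0, 0, 1.5, 0], [40, 0, 0, 1.5, 0], [40, 0, 0, 1.5, 0]])

```text
time: 57.47
position: [392.2, -275.7, 57.8]
tcp_rot: [179.9, -0.0, 56.1]
wrist_force: [-1.0, 1.5, 6.0]
opening: 45.3
finger_force: 29.9
```

```bash
python3 - <<'E'
from go import *
go(*own(-48,20),58,56);print(sensors.get_obs()['wrist_force'])
E
```

```text
now [ 392.2 -275.7   57.8] 56.14 open 45.3 t 57.5 -> shift -0.2 0.4 -0.2 turn 0.0025
[-1.04002991  1.46586765  6.00447339]
```

Contact; release, rise and move back out of the view.

Call:
send_rows(targets=[[75, 0, 0, -0.5, 0], [75, 0, 0, -0.5, 0], [75, 0, 0, -0.5, 0], [75, 0, 0, -0.5, 0], [75, 0, 0, -0.5, 0], [75, 0, 0, -20, 0], [75, 0, 0, -50, 0], [75, 0, 0, -90, 0], [75, 0, 0, -130, 0], [75, 0, 0, -170, 0], [75, 0, 0, -192, 0], [75, 0, 0, -192, 0]])

```text
time: 58.47
position: [394.1, -277.2, 254.1]
tcp_rot: [179.3, 0.0, 56.1]
wrist_force: [0.2, -0.3, 1.1]
opening: 75.0
finger_force: 0.0
```

Call:
send_rows(targets=[[75, 100, -60, 0, 0], [75, 200, -120, 0, 0], [75, 330, -120, 0, 0], [75, 330, -120, 0, 0], [75, 330, -120, 0, 0], [75, 330, -120, 0, 0], [75, 330, -120, 0, 0], [75, 330, -120, 0, 0], [75, 330, -120, 0, 0], [75, 330, -120, 0, 0], [75, 330, -120, 0, 0], [75, 330, -120, 0, 0]])

```text
time: 59.47
position: [475.1, 64.7, 247.8]
tcp_rot: [-179.9, 0.1, 56.1]
wrist_force: [0.0, 0.7, -0.0]
opening: 75.1
finger_force: 0.0
```

```bash
python3 - <<'E'
from go import *
a=cap('top')[130:325,265:500];b=cap('scene')[190:360,70:320]
A=cv2.resize(a,(600,498))
A=cv2.resize(a,(400,332));B=cv2.resize(b,(400,272));
B=cv2.copyMakeBorder(B,0,60,0,0,cv2.BORDER_CONSTANT)
cv2.imwrite('pics/f1.png',np.hstack([A,B])[:,:,::-1])
print(sensors.get_obs()['position'])
E
```

```text
[475.31555211  64.25392407 248.25883222]
```

View pics/f1.png

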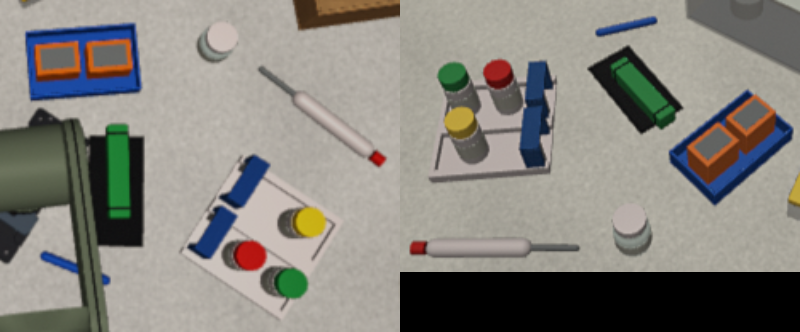

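```bash
python3 - <<'E'
from go import *
im=cap('top');hsv=cv2.cvtColor(im,cv2.COLOR_RGB2HSV)
m=cv2.inRange(hsv,(45,100,30),(80,255,255));M=m*0;M[195:285,312:356]=m[195:285,312:356]
c=max(cv2.findContours(M,0,1)[0],key=cv2.contourArea);P=unproj('top',cv2.boxPoints(cv2.minAreaRect(c)),37)[:,:2];print(P.round(),P.mean(0))
go(*P.mean(0),150,1)
E
```

```text
[[ 596.  -68.]
 [ 597. -106.]
 [ 447. -105.]
 [ 447.  -67.]] [521.79627939 -86.48647228]
now [475.4  64.3 248.4] 56.02 open 75.0 t 59.6 -> shift -99.1 122.7 98.4 turn 0.9603
```

Call:
send_rows(targets=[[80, -99, 123, 60, 0.965], [80, -99, 123, 60, 0.965], [80, -99, 123, 60, 0.965], [80, -99, 123, 60, 0.965], [80, -99, 123, 60, 0.965], [80, -99, 123, 60, 0.965], [80, -99, 123, 60, 0.965], [80, -99, 123, 60, 0.965], [80, -99, 123, 60, 0.965], [80, -99, 123, 60, 0.965], [80, -99, 123, 60, 0.965], [80, -99, 123, 60, 0.965]])

```text
time: 60.62
position: [522.6, -85.5, 188.7]
tcp_rot: [-180.0, -0.0, 0.9]
wrist_force: [0.4, 0.9, -0.6]
opening: 79.9
finger_force: 0.0
```

```bash
python3 go.py 521 -87 9 0.5
```

```text
now [522.6 -85.5 188.7] 0.9 open 79.9 t 60.6 -> shift -1.7 1.5 179.7 turn 0.0069
```

Call:
send_rows(targets=[[80, -2, 1, 35, 0], [80, -2, 1, 70, 0], [80, -2, 1, 105, 0], [80, -2, 1, 140, 0], [80, -2, 1, 165, 0], [80, -2, 1, 178, 0], [80, -2, 1, 178, 0], [80, -2, 1, 178, 0], [80, -2, 1, 178, 0]])

```text
time: 61.37
position: [521.9, -86.4, 11.7]
tcp_rot: [180.0, -0.1, 0.9]
wrist_force: [-0.2, 0.5, -0.7]
opening: 79.9
finger_force: 0.0
```

Call:
send_rows(targets=[[20, 0, 0, 0, 0], [20, 0, 0, 0, 0], [20, 0, 0, 0, 0], [20, 0, 0, 0, 0], [20, 0, 0, 0, 0], [20, 0, 0, 0, 0], [20, 0, 0, 0, 0], [20, 0, 0, 0, 0], [20, 0, 0, 0, 0], [20, 0, 0, 0, 0]])

```text
time: 62.2
position: [520.9, -86.5, 10.6]
tcp_rot: [180.0, -0.0, 0.9]
wrist_force: [-0.7, -1.2, 0.7]
opening: 33.3
finger_force: 30.0
```

```bash
python3 go.py 493.5 -87 9 0.5;python3 -c "from h import *;o=sensors.get_obs();print(o['wrist_force'],o['finger_force'])"
```

```text
now [520.9 -86.5  10.6] 0.86 open 33.3 t 62.2 -> shift -27.4 0.1 1.6 turn 0.0063
[-0.69665822 -1.15227259  0.66047939] 30.00228524208069
```

Lift 15 mm, shift −27, lower, release, retreat.

Call:
send_rows(targets=[[20, 0, 0, -8, 0], [20, 0, 0, -15, 0], [20, -10, 0, -15, 0], [20, -20, 0, -15, 0], [20, -27, 0, -15, 0], [20, -27, 0, -15, 0], [20, -27, 0, -15, 0], [20, -27, 0, -7, 0], [20, -27, 0, -2, 0], [20, -27, 0, 0, 0], [20, -27, 0, 0, 0], [20, -27, 0, 0, 0]])

```text
time: 63.2
position: [493.7, -86.7, 10.5]
tcp_rot: [-180.0, 0.0, 0.8]
wrist_force: [-2.1, 0.3, 4.4]
opening: 33.3
finger_force: 30.0
```

Call:
send_rows(targets=[[80, 0, 0, 0, 0], [80, 0, 0, 0, 0], [80, 0, 0, 0, 0], [80, 0, 0, 0, 0], [80, 0, 0, 0, 0], [80, 0, 0, 0, 0], [80, 0, 0, 0, 0], [80, 0, 0, -20, 0], [80, 0, 0, -60, 0], [80, 0, 0, -100, 0], [80, 0, 0, -140, 0], [80, 0, 0, -180, 0]])

```text
time: 64.2
position: [493.3, -86.5, 192.5]
tcp_rot: [-180.0, -0.0, 0.9]
wrist_force: [1.5, 0.0, -0.1]
opening: 80.1
finger_force: 0.0
```

Call:
send_rows(targets=[[80, 0, -40, -40, 0], [80, 0, -80, -40, 0], [80, 0, -120, -40, 0], [80, 0, -160, -40, 0], [80, 0, -200, -40, 0], [80, 0, -230, -40, 0], [80, 0, -230, -40, 0], [80, 0, -230, -40, 0]])

```text
time: 64.87
position: [490.0, 144.7, 230.3]
tcp_rot: [180.0, 0.0, 1.1]
wrist_force: [0.0, -0.6, 0.3]
opening: 79.9
finger_force: 0.0
```

```bash
python3 - <<'E'
from go import *
im=cap('top','f2.png');hsv=cv2.cvtColor(im,cv2.COLOR_RGB2HSV)
m=cv2.inRange(hsv,(45,100,30),(80,255,255));M=m*0;M[195:285,312:356]=m[195:285,312:356]
c=max(cv2.findContours(M,0,1)[0],key=cv2.contourArea);P=unproj('top',cv2.boxPoints(cv2.minAreaRect(c)),37)[:,:2];print(P.round(),P.mean(0))
for n in('bottle0_center','bottle1_center','bottle2_center','blank0_center','blank1_center','jar','marker','pipette'):print(n,[(np.round(d['rect']).tolist(),round(d['p'],2)) for d in viewer.look_for(n,'top')][:2])
o=sensors.get_obs();print(o['position'],o['time'])
E
```

```text
[[ 420.  -67.]
 [ 572.  -68.]
 [ 572. -106.]
 [ 421. -105.]] [496.08408572 -86.30740319]
bottle0_center [([395.0, 271.0, 27.0, 19.0], 0.97), ([83.0, 222.0, 29.0, 19.0], 0.75)]
bottle1_center [([421.0, 288.0, 23.0, 17.0], 0.7)]
bottle2_center [([429.0, 251.0, 28.0, 20.0], 0.87)]
blank0_center [([416.0, 166.0, 77.0, 59.0], 0.69), ([283.0, 156.0, 31.0, 24.0], 0.6)]
blank1_center []
jar [([382.0, 144.0, 26.0, 24.0], 0.87), ([417.0, 167.0, 75.0, 62.0], 0.33)]
marker [([290.0, 277.0, 40.0, 22.0], 0.76), ([395.0, 272.0, 26.0, 19.0], 0.69)]
pipette [([417.0, 172.0, 76.0, 54.0], 0.81)]
[490.51483774 142.51748595 230.60539487] 65.3167
```

Block back on the mat (centre 496,-86), everything else in place.

```bash
python3 -c "
from h import *
print(bot.job_done())"
```

```text
the job is handed in; nothing more can be done
None
```

The job is handed in at about 65 s of robot time: both blanks were knocked free with the block and set side by side in the tray, then all three bottles were stood upright in the rack lanes clear of the bridges. The block was knocked off its place during the run, so I put it back on the mat before handing in; the jar, marker and pipette were left alone.

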